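# Hold a closed dish up to the lit viewer and put it back

### The arm

A 6-joint arm with a two-finger parallel gripper is mounted at the origin on the work surface. World frame = base frame: x ahead of the robot, y to its left, z up, the work surface at z = 0. Lengths are in mm, angles in degrees, forces in N, time in s.
With the tool pointing down it reaches from about 350 to 850 mm from the base axis. Payload 8.1 kg.
Tool frame: the origin (TCP) lies midway between the tips of the shut fingers; the grasp point (between the pads) lies 19 mm behind it (r.tcp_to_grasp is the distance from the TCP to the grasp point, in mm); z points along the fingers, y is the direction in which the jaws open and shut (so a half turn about z gives the same grasp; the last joint's range is limited). The gripper opens to 85 mm and grips with 20 to 120 N. Pads are 22 mm wide; open, the fingers measure 114 mm over their backs; the gripper's body (76 mm by 85 mm) begins 54 mm behind the grasp point. The pads swing forward as they close: fully open they stand 13 mm farther back than shut.
Start: joints at [-75.883, 7.471, 85.268, -0, 87.261, -4.893], TCP at [195.467, -567.272, 231.292] pointing down, gripper open.
Joint ranges: [-169.43, 169.43], [-51.17, 129.36], [1.28, 143.12], [-76.62, 256.62], [0, 156.53], [-152.29, 152.29]. Speed limits (degrees/s): [136.94, 136.94, 159.86, 180, 180, 180].

### API

Orientations are given as [roll, pitch, yaw] about the fixed x, y, z axes, in that order (R = Rz(yaw) Ry(pitch) Rx(roll)).
In Python, from bench import r gives the robot as it stands.
- The arm moves only by the tool jog_arm, never from a script. Its argument "targets" is a list of rows, each a list of 7 numbers: the shift along the tool's x, y, z in m, then the turn, a rotation vector about the tool's x, y, z in rad, then the closure, from 0 (fully open) to 1 (shut). In form: [[dx, dy, dz, wx, wy, wz, claw], ...]. A call has 1 to 5 rows; each row is the pose to reach, as a shift and turn from the pose commanded when the call began, along the tool's axes at that moment; what a row does not reach only later rows make up. A row lasts 1/12 s, in which the tool goes at most 41.7 mm and 7.16 degrees, less where a joint would pass 70% of its speed; a pose out of reach is approached as far as the arm can. A call with a gripper value outside its range is refused whole. The fingers move at their own pace and stop on an object; "newtons" is the grip in N (left out, the last holds). Time passes only in rows, so rows that repeat a pose let the fingers close. It gives the time, the measured TCP pose, the force and the opening at its end, in the units of the state.
- r.sense(): the state, without advancing time (a new reading comes with each control period).
- r.snapshot(name): name is "side" or "top"; returns a dict with "pixels" (384x512x3 uint8, red, green, blue), "fx", "fy", "cx", "cy" (pixels), "origin" and "attitude" of the camera in the world. Camera axes: x right, y down, z forward; pixel columns grow to the right and rows downward; lengths in mm; the calibration is good to about 2 mm. A picture is of the moment at which its call begins. There is no depth.
- r.hand_in(): hands the job in, once; it reports no verdict.
The state is a dict: "time": time; "joint_pos": joint angles; "qd": joint speeds; "joint_efforts": joint torques, N m; "tool_pos": TCP position; "tcp_rot": TCP orientation; "ft_force": force on the tool from outside, world axes, zero at the start; "wrist_torque": the same for the moment, N m; "finger_gap": finger opening in mm.
Only numpy, scipy, OpenCV 4.12 (cv2) and the standard library are available. Lean on these libraries where they do the work, as an engineer would, in place of code of your own. Each camera call takes 0.05 s, during which the arm holds its last target.

### The job

Take the round closed dish out of the sloping rack, lift it up to the viewing stand and nudge it gently into the three-point nest there: flat against the light panel, with its rim touching both pins. Keep holding it still like that in the gripper for three seconds while it is inspected, then put it back in its own place in the rack and let go. Leave the rectangular plate and the amber bottles where they are.

Things in the scene. Friction and masses are not known exactly. Their poses are not given: they have to be found in the camera images.
- dish_centre (a point): Centre of the closed round dish (clear plastic, white paper disc inside): 100 mm diameter, 20 mm thick, 60 to 130 g. It stands on its rim in either place of the rack, leaning 30 degrees, top towards the robot. x = its axis, away from the back-rest; z = in its plane, up the slope. Pinch it across its thickness by the top of the rim, fingers pointing along -z.
- rack: Fixed grey two-place rack. Origin on the table below its middle; x away from robot, z up. Places 75 mm either side, centres 85 mm up, leaning 30 degrees. Each has two steel rods 26 mm long under the object and a back-rest up to 22 mm below the centre; only two 12 mm wide prongs, 40 mm either side, go on to 23 mm above it: a finger fits between them behind the object. Foot 140 x 300 x 12 mm.
- plate_centre (a point): Centre of the rectangular white well plate, 128 x 86 x 14 mm, leaning in the rack's other place; to be left alone. x = its normal, y = its long side, z = up the slope.
- stand: Viewing stand fixed to the table, carrying the light panel and pins: white foot 180 x 170 x 14 mm, sloping column. Origin on the table straight below panel's origin; x away from the robot, z up.
- panel: White light panel, 130 mm wide, rigid, leaning 30 degrees, top towards the robot. Origin on its front face, 200 mm above the table; x = out of the face (up, away from the robot), y = sideways, z = up the slope. It ends 22 mm below the origin; only two 12 mm wide prongs, 40 mm either side, go on to 23 mm above it: a finger fits between them behind a dish.
- view_mark (a point): Mean place of the dish centre, 10 mm out of the panel's face; axes as panel. Two rigid smooth steel pins (10 mm diameter, friction about 0.25) stand 26 mm out of the face, 35 mm either side, 42 mm below this point (along z); both are clamped on one rest, set anywhere from 8 mm lower to 8 mm higher; the setting is not reported: find the pins by touch, lowering the dish along the panel.
- amber_a: Amber bottle, 60 mm diameter, 95 mm tall, origin at its underside, beyond the rack. Leave alone.
- amber_b: Amber jar, 48 mm diameter, 75 mm tall, origin at its underside, beside the viewing stand. Leave alone.
There are look-alikes about, which are no part of the job. Leave any green or red look-alike of the part that bears dish_centre alone.

How it is judged (in metres and radians):
On the way, in this order (a step that is already met when the one before it is completed fails the run):
1. the dish is held in the fingers, lifted clear of the rack (height (world z) of dish_centre above 0.15 m and contact force between dish and the fingers above 1 N and contact force between dish and rack below 0.05 N), for 0.2 s.
2. the dish, still held, is kept in three-point contact (panel and both pins) at the viewing pose for 2 s (x of dish_centre in the frame of view_mark between -0.0025 and 0.0025 m and y of dish_centre in the frame of view_mark between -0.004 and 0.004 m and z of dish_centre in the frame of view_mark between -0.012 and 0.012 m and angle between the x axis of dish_centre and the x axis of view_mark, either way round below 0.07 rad and contact force between dish and pin_left above 0.2 N and contact force between dish and pin_right above 0.2 N and contact force between dish and panel above 0.2 N and contact force between dish and the fingers above 1 N and linear speed of dish below 0.01 m/s), for 2 s.
At the end, for the whole second after the job is handed in: The dish is back in its own place in the rack, at rest on it: its centre within 8 mm of where it was at the start, leaning 30 degrees to within 6 degrees (distance of dish_centre from where it was at the start of the episode below 0.008 m and angle between dish_centre's own x axis and vertical between 0.94 and 1.153 rad and linear speed of dish below 0.01 m/s and contact force between dish and rack above 0.2 N); the robot touches nothing.
It fails at once if the dish is pressed on the viewing stand with more than 30 N (contact force between dish and stand above 30 N).
It fails at once if the rectangular plate is disturbed (moved over 15 mm) (distance of plate_centre from where it was at the start of the episode above 0.015 m).
It fails at once if an amber bottle is disturbed (moved over 20 mm) (distance of any of amber_a, amber_b from where it was at the start of the episode above 0.02 m).
It also fails if it takes over 72 s, if anything falls off the work surface, if the arm or the gripper's body presses on something with over 40 N, if the wrist force passes 120 N, or if a joint passes its speed limit or range.

## Working session

There is one attempt and no reset: what is moved stays moved. The work goes in short steps, Python scripts to look and compute and a tool call to move; the robot and the scene stay as the last step left them, time stands still between calls to the robot, and variables do not carry over. Pictures are saved under pics/ and viewed, and the job is handed in when it is done.

Besides the shell and the picture viewer there is one more tool, called after "Request:" as name(argument=value, ...), one argument or row to a line, values as JSON. jog_arm: Moves the arm, as the interface text tells. Its arguments: {"type":"object","properties":{"targets":{"type":"array","items":{"type":"array","items":{"type":"number"}}},"newtons":{"type":"number"}},"required":["targets"]}

```bash
ls; mkdir -p pics
python3 - <<'E'
from bench import r
import cv2
print(r.sense())
for n in("side","top"):
    s=r.snapshot(n); print(n,{k:v for k,v in s.items() if k!="pixels"})
    cv2.imwrite(f"pics/{n}0.png",s["pixels"][:,:,::-1])
print(r.tcp_to_grasp)
E
```

```text
pics
{'time': 0.0, 'joint_pos': array([-7.58807774e+01,  7.51642069e+00,  8.53294525e+01,  2.88928027e-04,
        8.72619212e+01, -4.89230569e+00]), 'qd': array([-0.02807073,  0.0589763 ,  0.05252981,  0.10933636, -0.01052356,
       -0.17518812]), 'joint_efforts': array([ 1.30685035e-03, -5.69403291e+01, -5.00544906e+01,  3.93476398e-06,
        1.47575751e-02,  5.59764075e-06]), 'tool_pos': array([ 195.34962415, -566.72173106,  230.22909422]), 'tcp_rot': array([-1.79892623e+02, -9.48056177e-03,  1.90115054e+01]), 'ft_force': array([ 0.80557937, -0.5070775 , -0.00832999]), 'wrist_torque': array([ 0.0562059 , -0.02352497,  0.0277339 ]), 'finger_gap': 85.54036875977333}
side {'fx': 367.3694181600951, 'fy': 367.3694181600951, 'cx': 257.5013863876698, 'cy': 192.34174572077637, 'origin': array([183.16314784, 662.79348035, 944.21806092]), 'attitude': array([-139.65791962,    0.5947141 , -149.86876413])}
top {'fx': 346.5801959320991, 'fy': 346.5801959320991, 'cx': 257.767867131227, 'cy': 189.10939508273788, 'origin': array([ 406.91488624,   59.59474789, 1115.66823108]), 'attitude': array([-174.38376601,    1.23511969,  -89.47440404])}
18.700000000000003
```

View pics/side0.png

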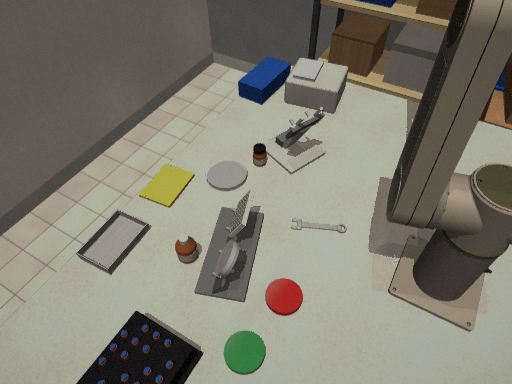

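View pics/top0.png

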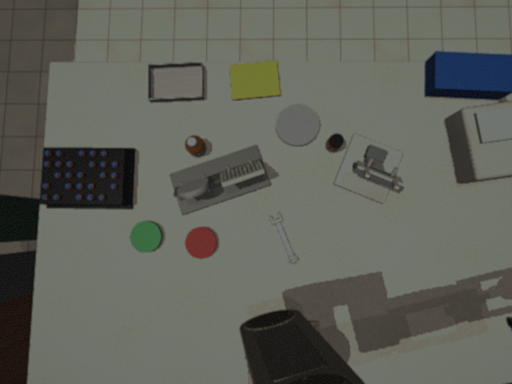

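```bash
cat > h.py <<'E'
import numpy as np, cv2
from scipy.spatial.transform import Rotation as R
from bench import r
def rot(a): return R.from_euler('xyz',a,degrees=True).as_matrix()
def cam(n):
    s=r.snapshot(n); s['R']=rot(s['attitude']); return s
def ray(s,u,v):
    d=np.array([(u-s['cx'])/s['fx'],(v-s['cy'])/s['fy'],1]); return s['R']@d
def onz(s,u,v,z):
    d=ray(s,u,v); o=s['origin']; return o+d*(z-o[2])/d[2]
def proj(s,p):
    q=s['R'].T@(np.asarray(p)-s['origin']); return np.array([s['fx']*q[0]/q[2]+s['cx'],s['fy']*q[1]/q[2]+s['cy']])
E
python3 - <<'E'
from h import *
for n,bs in (("side",[(190,180,90,130),(260,95,80,90)]),("top",[(160,140,120,80),(325,125,90,85)])):
    s=cam(n)
    for i,(x,y,w,h) in enumerate(bs):
        k=min(800//w,600//h); im=cv2.resize(s["pixels"][y:y+h,x:x+w,::-1],None,fx=k,fy=k,interpolation=cv2.INTER_CUBIC)
        for a in range(0,w,10): cv2.putText(im,str(x+a),(a*k,10),0,.35,(0,0,255)); cv2.line(im,(a*k,12),(a*k,18),(0,0,255))
        for a in range(0,h,10): cv2.putText(im,str(y+a),(0,a*k+4),0,.35,(0,0,255))
        cv2.imwrite(f"pics/{n}_c{i}.png",im)
E
```

```text
(no output)
```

View pics/side_c0.png

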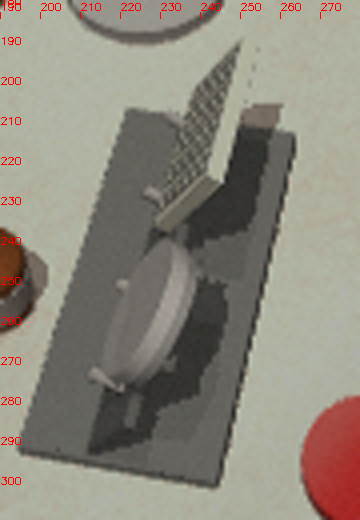

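View pics/side_c1.png

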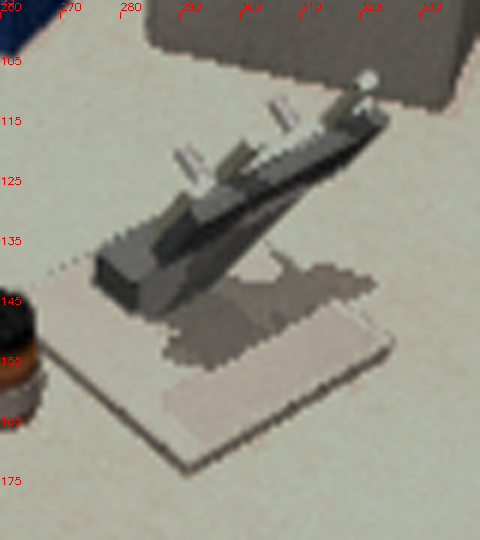

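View pics/top_c0.png

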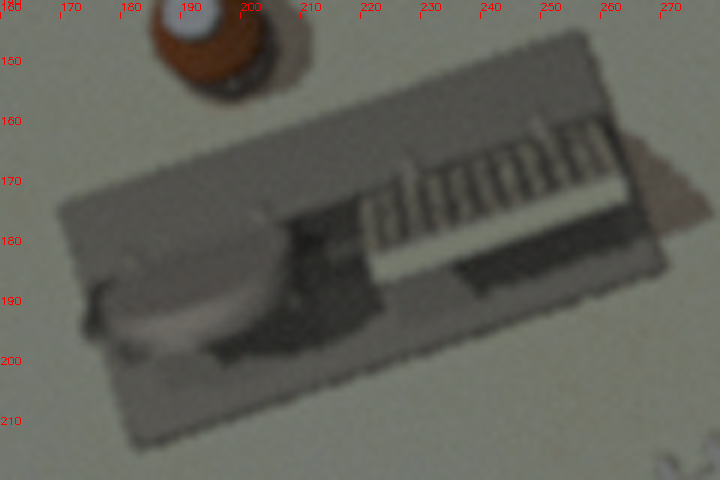

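View pics/top_c1.png

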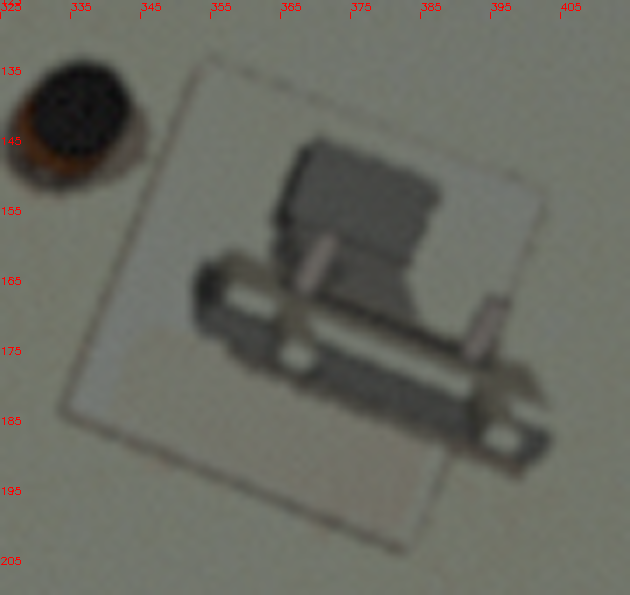

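```bash
cat > m1.py <<'E'
from h import *
T=cam("top");S=cam("side")
def rect(s,px,z): return np.array([onz(s,*p,z) for p in px])
rt=rect(T,[(170,174.5),(256.7,145),(270.8,184.7),(183,215)],12)
rs=rect(S,[(221.3,207),(263.8,213.8),(244.5,301.0),(194.5,292)],12)
print("rack top",rt.round(0)[:,:2].tolist(),rt.mean(0)); print("rack side",rs.round(0)[:,:2].tolist(),rs.mean(0))
d=[np.linalg.norm(rt[i]-rt[i-1]) for i in range(4)];print(d,[np.linalg.norm(rs[i]-rs[i-1]) for i in range(4)])
f=lambda a:np.degrees(np.arctan2(a[1],a[0]))
print("yaw from y edges",f(rt[0]-rt[1])-90,f(rt[3]-rt[2])-90,f(rt[0]-rt[3]),f(rt[1]-rt[2]), "side",f(rs[3]-rs[0])-90,f(rs[2]-rs[1])-90,f(rs[0]-rs[1]),f(rs[3]-rs[2]))
st=rect(T,[(354.7,133.3),(402.9,152.1),(382.9,203.9),(333.9,183.9)],14)
ss=rect(S,[(325,152),(291.3,173.3),(266.7,152.5)],14)
print("stand",st.round(0)[:,:2].tolist(),st.mean(0),ss.round(0)[:,:2].tolist())
print([np.linalg.norm(st[i]-st[i-1]) for i in range(4)],f(st[0]-st[1])-90,f(st[3]-st[2])-90,f(st[0]-st[3]),f(st[1]-st[2]))
E
python3 m1.py
```

```text
rack top [[561.0, 369.0], [659.0, 89.0], [530.0, 43.0], [431.0, 322.0]] [544.95568284 205.69861669  12.        ]
rack side [[659.0, 94.0], [527.0, 50.0], [429.0, 328.0], [560.0, 374.0]] [543.57552852 211.6038244   12.        ]
[np.float64(138.11047665770147), np.float64(296.1083890049338), np.float64(137.22972234546123), np.float64(296.6359515858008)] [np.float64(296.96224482080794), np.float64(139.64869175684888), np.float64(294.82855160430836), np.float64(138.70195961053133)]
yaw from y edges 19.367072518797457 19.537688748441767 19.53566984269872 19.756472045620033 side 19.639163476096044 19.46123120506256 18.364845898122795 19.238235523132918
stand [[698.0, -227.0], [637.0, -379.0], [471.0, -311.0], [533.0, -158.0]] [ 584.95798249 -268.74190852   14.        ] [[471.0, -305.0], [530.0, -149.0], [655.0, -198.0]]
[np.float64(178.54012756940926), np.float64(163.9175621677775), np.float64(179.65867683817277), np.float64(165.46625274756536)] -21.80150643154205 -22.194624138984054 -22.66932777027716 -22.17123634563595
```

```bash
cat > m2.py <<'E'
from m1 import *
from scipy.optimize import least_squares
def fr(o,yaw):
    A=rot([0,0,yaw])@rot([0,-30,0]); return A,np.array(o)
# dish
A=rot([0,0,19.5])@rot([0,-30,0]); print(A.round(3))
c=np.array([519.3,279.3,85])
for s,n in((T,"top"),(S,"side")):
    print(n,"dish c",proj(s,c).round(1),"rim top front/back",[proj(s,c+A@[x,0,50]).round(1).tolist() for x in(10,-10)],"sides",[proj(s,c+A@[x,y,0]).round(1).tolist() for y in(50,-50) for x in (10,-10)],"low",proj(s,c+A@[10,0,-50]).round(1))
def tri(pt,ps):
    f=lambda p:np.r_[proj(T,p)-pt,proj(S,p)-ps]
    q=least_squares(f,[560,-250,150]); return q.x.round(1),q.fun.round(1)
print("pinL tip",tri((325+333/7,125+238/7),(260+183/6,95+150/6)))
print("pinR tip",tri((325+498/7,125+300/7),(260+275/6,95+102/6)))
E
python3 m2.py|tail -8
```

```text
[np.float64(178.54012756940926), np.float64(163.9175621677775), np.float64(179.65867683817277), np.float64(165.46625274756536)] -21.80150643154205 -22.194624138984054 -22.66932777027716 -22.17123634563595
[[ 0.816 -0.334 -0.471]
 [ 0.289  0.943 -0.167]
 [ 0.5    0.     0.866]]
top dish c [192.4 184.9] rim top front/back [[190.6, 188.4], [193.2, 194.4]] sides [[175.3, 187.5], [177.9, 193.2], [207.0, 176.6], [209.3, 182.4]] low [191.7 176.2]
side dish c [224.  258.1] rim top front/back [[228.7, 249.5], [235.5, 252.6]] sides [[215.9, 273.4], [222.7, 276.3], [225.2, 241.0], [231.6, 243.9]] low [213.3 263.3]
pinL tip (array([ 586.3, -235.7,  163.5]), array([-0., -0.,  0.,  0.]))
pinR tip (array([ 561.4, -300. ,  163.1]), array([ 0.1,  0.2, -0.3, -0. ]))
```

```bash
cat >> h.py <<'E'
def frame(yaw):
    return rot([0,0,yaw])@rot([0,-30,0])
def toolR(yaw):
    A=frame(yaw); return np.c_[A[:,1],A[:,0],-A[:,2]]
def delta(p,Rg,st=None):
    st=st or r.sense(); R0=rot(st['tcp_rot'])
    d=R0.T@(np.asarray(p)-st['tool_pos'])/1000; w=R.from_matrix(R0.T@Rg).as_rotvec()
    return d.round(4).tolist(),w.round(4).tolist()
C=np.array([519.3,279.3,85])
E
python3 - <<'E'
from h import *
print(delta([400,-200,330],toolR(-10)))
A=frame(19.5);print(delta(C+A@[0,0,180],toolR(19.5)))
E
```

```text
([0.313, -0.2806, -0.0988], [-0.4729, 0.2783, -1.0392])
([0.4919, -0.6941, -0.0096], [-0.4092, 0.4124, -1.54])
```

Request:
jog_arm(
  targets=[
    [0.313, -0.281, -0.099, -0.473, 0.278, -1.039, 0],
    [0.313, -0.281, -0.099, -0.473, 0.278, -1.039, 0],
    [0.313, -0.281, -0.099, -0.473, 0.278, -1.039, 0],
    [0.313, -0.281, -0.099, -0.473, 0.278, -1.039, 0],
    [0.313, -0.281, -0.099, -0.473, 0.278, -1.039, 0],
  ],
)

```text
time: 0.82
tool_pos: [294.8, -388.4, 279.4]
tcp_rot: [163.8, -4.1, 51.8]
ft_force: [0.7, 0.8, 0.8]
finger_gap: 85.4
```

Run:
```python
from h import *
A=frame(19.5);print(delta([420,60,300],toolR(10)),delta(C+A@[0,0,170],toolR(19.5)))
```

```text
([0.4301, -0.1746, -0.0404], [-0.1967, 0.2691, -0.8011]) ([0.5868, -0.2956, 0.0068], [-0.1845, 0.3359, -0.9529])
```

Request:
jog_arm(
  targets=[
    [0.43, -0.175, -0.04, -0.197, 0.269, -0.801, 0],
    [0.43, -0.175, -0.04, -0.197, 0.269, -0.801, 0],
    [0.43, -0.175, -0.04, -0.197, 0.269, -0.801, 0],
    [0.43, -0.175, -0.04, -0.197, 0.269, -0.801, 0],
    [0.43, -0.175, -0.04, -0.197, 0.269, -0.801, 0],
  ],
)

```text
time: 1.23
tool_pos: [351.7, -188.4, 288.3]
tcp_rot: [153.6, -2.5, 86.7]
ft_force: [-41.9, 41.4, 14.5]
finger_gap: 85.3
```

Run:
```python
from h import *
A=frame(19.5);print(delta(C+A@[0,0,150],toolR(19.5)))
```

```text
([0.4439, 0.0226, 0.1149], [-0.053, 0.15, -0.3708])
```

Request:
jog_arm(
  targets=[
    [0.16, 0.008, 0.03, -0.02, 0.06, -0.15, 0],
    [0.24, 0.012, 0.05, -0.03, 0.09, -0.22, 0],
    [0.32, 0.016, 0.08, -0.053, 0.15, -0.37, 0.2],
    [0.38, 0.02, 0.1, -0.053, 0.15, -0.37, 0.3],
    [0.43, 0.022, 0.11, -0.053, 0.15, -0.37, 0.3],
  ],
)

```text
time: 1.65
tool_pos: [431.0, -18.2, 261.7]
tcp_rot: [150.5, -0.3, 109.3]
ft_force: [0.6, -1.5, -0.3]
finger_gap: 59.3
```

Run:
```python
from h import *
A=frame(19.5);print(delta(C+A@[0,0,120],toolR(19.5)))
```

```text
([0.251, 0.0695, 0.1244], [-0.0084, -0.0026, -0.0052])
```

Request:
jog_arm(
  targets=[
    [0.04, 0.01, 0.015, 0, 0, 0, 0.3],
    [0.08, 0.02, 0.03, 0, 0, 0, 0.3],
    [0.12, 0.03, 0.05, 0, 0, 0, 0.3],
    [0.16, 0.04, 0.07, 0, 0, 0, 0.3],
    [0.195, 0.05, 0.09, 0, 0, 0, 0.3],
  ],
)

```text
time: 2.07
tool_pos: [446.3, 174.0, 217.1]
tcp_rot: [150.3, -0.3, 109.3]
ft_force: [1.0, -1.8, 0.2]
finger_gap: 59.3
```

Run:
```python
from h import *
A=frame(19.5);print(delta(C+A@[0,0,120],toolR(19.5)))
```

```text
([0.0749, 0.0238, 0.0464], [-0.0054, -0.0025, -0.005])
```

Request:
jog_arm(
  targets=[
    [0.03, 0.01, 0.02, -0.005, 0, -0.005, 0.3],
    [0.05, 0.015, 0.03, -0.005, 0, -0.005, 0.3],
    [0.06, 0.015, 0.035, -0.005, 0, -0.005, 0.3],
    [0.06, 0.015, 0.035, -0.005, 0, -0.005, 0.3],
    [0.06, 0.015, 0.035, -0.005, 0, -0.005, 0.3],
  ],
)

```text
time: 2.48
tool_pos: [454.7, 239.0, 192.9]
tcp_rot: [150.3, -0.1, 109.6]
ft_force: [0.0, -0.5, 0.1]
finger_gap: 59.7
```

```bash
cat > crop.py <<'E'
from h import *
import sys
def crops(tag,bs):
  out={}
  for n,(x,y,w,h) in bs.items():
    s=cam(n); out[n]=s
    k=min(800//w,600//h); im=cv2.resize(s["pixels"][y:y+h,x:x+w,::-1],None,fx=k,fy=k,interpolation=cv2.INTER_CUBIC)
    im=cv2.convertScaleAbs(im,alpha=1.4,beta=10)
    for a in range(0,w,10): cv2.putText(im,str(x+a),(a*k,10),0,.35,(0,0,255)); cv2.line(im,(a*k,12),(a*k,18),(0,0,255))
    for a in range(0,h,10): cv2.putText(im,str(y+a),(0,a*k+4),0,.35,(0,0,255))
    cv2.imwrite(f"pics/{tag}_{n}.png",im)
  return out
E
python3 - <<'E'
from crop import *
A=frame(19.5);print(delta(C+A@[0,0,120],toolR(19.5)))
o=crops("pre",{"side":(190,160,120,140),"top":(150,130,130,120)})
s=r.sense();p=s['tool_pos'];Q=rot(s['tcp_rot']);print(p)
for n in o:
  print(n,proj(o[n],p),[proj(o[n],p+Q@[0,y,z]).round(1).tolist() for y in(30,-30) for z in (0,-10)])
E
```

```text
([0.0164, 0.0106, 0.0106], [-0.0054, -0.0033, 0.0011])
[455.57538752 237.88939066 193.97613078]
side [251.56363213 233.83360859] [[240.9, 228.8], [242.8, 227.0], [262.0, 238.8], [264.0, 237.1]]
top [198.64424031 204.27210351] [[194.5, 194.6], [194.5, 196.1], [202.6, 213.7], [202.6, 215.3]]
```

View pics/pre_side.png

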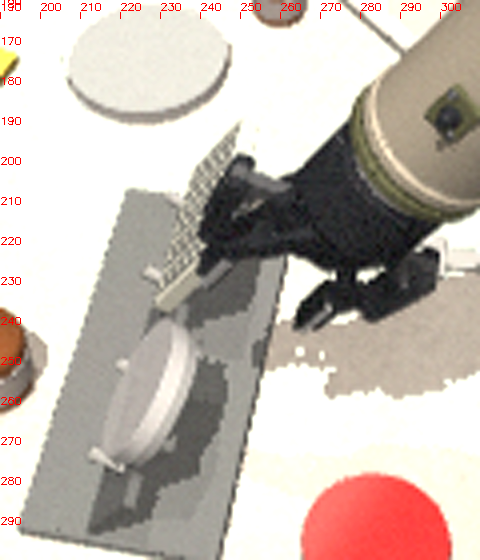

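View pics/pre_top.png

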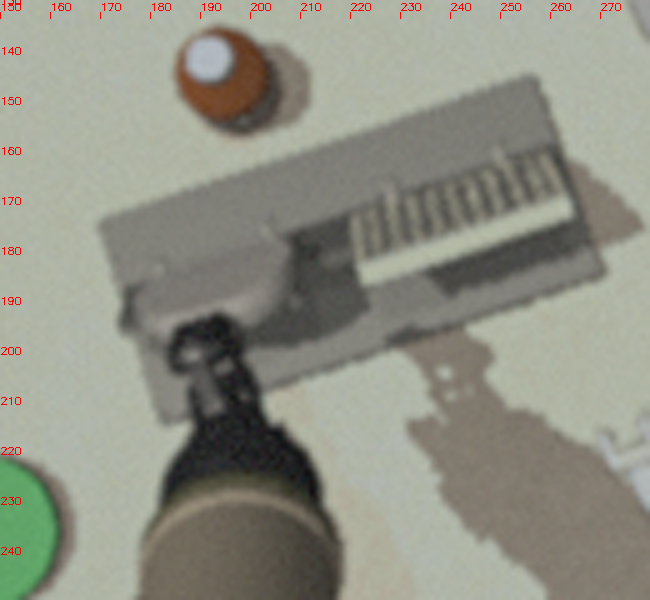

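Run:
```python
from h import *
S=cam("side");T=cam("top")
A=frame(19.5)
for c in ([519.3,279.3,85],[518.6,282.3,85]):
  for s in(S,T):
    t=np.radians(np.arange(0,360,5)); P=np.array([proj(s,np.array(c)+A@[x,50*np.sin(a),50*np.cos(a)]) for x in(-10,10) for a in t])
    print(c,P.min(0).round(1),P.max(0).round(1), P[:72].max(0).round(1))
print(r.sense()['tool_pos'])
```

```text
[519.3, 279.3, 85] [211.8 239.3] [236.5 277.5] [236.5 277.5]
[519.3, 279.3, 85] [175.3 174.1] [209.3 196.4] [209.3 196.4]
[518.6, 282.3, 85] [211.4 240.2] [236.1 278.5] [236.1 278.5]
[518.6, 282.3, 85] [174.3 174.3] [208.3 196.7] [208.3 196.7]
[455.90757011 237.53732955 194.24511647]
```

Run:
```python
from h import *
s=cam("side");im=s["pixels"].astype(int)
for v in range(236,282,3): print(v," ".join("%3d"%im[v,u].mean() for u in range(206,246)))
s=cv2.imread("pics/top0.png").astype(int)
print()
for v in range(170,204,2): print(v," ".join("%3d"%s[v,u].mean() for u in range(168,216)))
```

```text
236 184 187 190 191 190 188 109 106 105 108 106 105 107 105 106 105 109 106 107 107 106 103  92 105 106 108 107  97  90  91  87  66  56  55  52  56  58  57  58  55
239 191 188 189 189 188 113 105 108 105 106 104 106 107 107 106 107 107 108 109 109 106  75  68  71  75  89  83  80  94  94  82  55  54  56  59  67  67  67  65 100
242 186 189 187 186 116 109 107 109 108 108 108 106 109 108 109 109 107 106 107 109  77  89 117 120 121 119 119 130 127 120 105  65  90  87  97  97  98  96  99  99
245 187 182 185 112 106 107 106 107 108 108 107 107 107 106 107 109 105 110 108 113 119 119 119 118 115 121 120 146 148 143 138 115 105  83  80  98  96  98  97  96
248 185 189 110 112 106 107 106 105 106 106 107 107 106 107 110 104 107 117 117 117 119 119 117 116 118 117 135 161 160 157 151 119 123 124 108  94 101 104  97  99
251 187 114 110 106 108 106 105 105 111 104 107 108 104 133 144 144 123 120 119 119 119 122 121 116 118 135 167 167 163 169 140 132 137  79  66  67  66  66  69  63
254 108 111 108 110 107 107 107 108 109 105 108 111 106 109 119 124 116 116 121 115 117 120 118 118 140 168 170 168 
[... 4156 characters left out ...]
  99  99  99  93  90  82  79  71  64  57  52  46  40  42  42  40  42  43  41  43  38  42  42  40  46  45  49  52
198 115 114 113 115 115 115 113 111 103  88  76  71  62  64  67  72  73  83  89  90  90  87  87  84  78  69  62  49  39  41  39  44  46  43  44  44  45  44  42  47  47  52  61  68  67  68  79  80
200 115 114 113 113 114 114 114 117 111  95  82  81  71  69  71  77  79  80  78  77  77  76  77  76  79  78  75  77  64  55  54  61  68  74  77  76  76  77  78  80  79  81  84  83  83  84  85  82
202 114 113 113 114 113 115 112 114 116 109  97  84  86  82  82  84  83  86  81  78  77  79  76  76  78  78  78  78  76  77  80  79  78  79  78  79  82  83  85  83  82  85  83  83  83  81  82  77
```

Run:
```python
from h import *
from scipy.optimize import least_squares
S=cam("side");T=cam("top");A=frame(19.5)
t=np.radians(np.arange(0,360,5))
def box(s,c):
    P=np.array([proj(s,c+A@[x,50*np.sin(a),50*np.cos(a)]) for x in(-10,10) for a in t]); return np.r_[P.min(0),P.max(0)]
ct=np.array([520,276.4,85]);cs=np.array([518.6,282.3,85])
print(box(T,ct),box(S,cs))
def f(d):
    d=np.array(d); b=box(S,cs+d)-[215,239,240,276.3]; q=(box(T,ct+d)-[176,0,207.3,198.8])[[0,2,3]]; return np.r_[b,q]
q=least_squares(f,[0,0,0]);print(q.x,A.T@q.x,rot([0,0,19.5]).T@q.x,f(q.x).round(1))
q=least_squares(lambda d:f([d[0],d[1],0]),[0,0]);print(q.x,f([*q.x,0]).round(1))
```

```text
[176.25668502 173.88666349 210.29078204 196.19180737] [211.39423214 240.23390738 236.14513776 278.47941723]
[-11.35644314  -0.44600731  17.51540051] [-0.64208301  3.37043362 20.5957492 ] [-10.8539348    3.37043362  17.51540051] [-0.7 -0.7 -0.4  0.9 -1.2  2.1  0.9]
[-7.06288298 -2.66646971] [-0.9  1.6 -1.   2.6  1.1  3.8 -0.2]
```

Run:
```python
from h import *
from scipy.optimize import least_squares
S=cam("side");T=cam("top");A=frame(19.5)
ct=np.array([520,276.4,85]);cs=np.array([518.6,282.3,85])
for y,pt,ps in((35,(181,182.5),(212.8,272.7)),(-35,(202.5,176),(219.5,251))):
    o=A@[16,y,-42]
    print(proj(T,ct+o),pt,proj(S,cs+o),ps)
    q=least_squares(lambda d:np.r_[proj(T,ct+o+d)-pt,proj(S,cs+o+d)-ps],[0,0,0]);print(q.x,A.T@q.x,q.fun)
# plate corners: rest on rods? plate centre z: 43+?
```

```text
[181.09528088 178.82579407] (181, 182.5) [208.61711059 273.80366615] (212.8, 272.7)
[-12.93871914  -3.24606739  12.93381592] [-5.03402464  1.25915539 17.84107969] [-0.00124073 -0.00292985  0.00269489  0.00057657]
[202.52005633 171.4754013 ] (202.5, 176) [215.35833093 251.46762938] (219.5, 251)
[-14.76349808  -1.98289504  11.40552977] [-6.92266424  3.05899779 17.16677343] [-0.12528699 -0.29715425  0.28513863  0.06021341]
```

Run:
```python
from h import *
from scipy.optimize import least_squares
S=cam("side");T=cam("top");A=frame(19.5)
for s,px in((T,[(170,174.5),(256.7,145),(270.8,184.7),(183,215)]),(S,[(221.3,207),(263.8,213.8),(244.5,301.6),(194.5,292.4)])):
    for z in(0,12):
        P=np.array([onz(s,*p,z) for p in px]);print(z,P.mean(0).round(1),[np.linalg.norm(P[i]-P[i-1]).round(1) for i in range(4)])
c=np.array([518,280,85.])
for y,pt,ps in((35,(181,182.5),(212.8,272.7)),(-35,(202.5,176),(219.5,251))):
    o=A@[16,y,-42]
    q=least_squares(lambda d:np.r_[proj(T,c+o+d)-pt,proj(S,c+o+d)-ps],[0,0,0]);print("centre from rod",c+q.x,q.fun)
t=np.radians(np.arange(0,360,5))
def box(s,c):
    P=np.array([proj(s,c+A@[x,50*np.sin(a),50*np.cos(a)]) for x in(-10,10) for a in t]); return np.r_[P.min(0),P.max(0)]
f=lambda c:np.r_[box(S,c)-[215,239,240,276.3],(box(T,c)-[176,0,207.3,198.8])[[0,2,3]]]
q=least_squares(f,c);print("centre from dish",q.x,q.fun.round(1))
for pt,ps in(((170,174.5),(194.5,292.4)),((256.7,145),(221.3,207)),((270.8,184.7),(263.8,213.8)),((183,215),(244.5,301.6))):
    q=least_squares(lambda p:np.r_[proj(T,p)-pt,proj(S,p)-ps],c);print(q.x.round(1),q.fun.round(1))
```

```text
0 [546.5 207.3   0. ] [np.float64(139.6), np.float64(299.3), np.float64(138.7), np.float64(299.9)]
12 [545.  205.7  12. ] [np.float64(138.1), np.float64(296.1), np.float64(137.2), np.float64(296.6)]
0 [547.8 206.4   0. ] [np.float64(301.9), np.float64(141.4), np.float64(300.3), np.float64(140.5)]
12 [543.2 212.2  12. ] [np.float64(298.1), np.float64(139.6), np.float64(296.5), np.float64(138.7)]
centre from rod [508.62865926 275.55186372  89.24599961] [-0.07759725 -0.18404546  0.16938793  0.03648562]
centre from rod [506.94055223 276.23508133  87.84019953] [-0.19724924 -0.46985737  0.45112233  0.09592819]
centre from dish [509.97394665 278.01287726  94.45650724] [-0.4 -0.5 -0.4  0.7 -1.2  1.9  0.6]
[562.6 371.6   1.9] [-0.1 -0.1  0.1  0. ]
[661.5  89.8   5.4] [-0.1 -0.3  0.4  0.1]
[5.31e+02 4.26e+01 5.00e-01] [-0. -0.  0.  0.]
[ 4.309e+02  3.252e+02 -1.000e-01] [-0. -0.  0.  0.]
```

```bash
sed -i 's/^C=.*/C=np.array([509,276,86.])/' h.py
python3 - <<'E'
from h import *
A=frame(19.5);print(delta(C+A@[0,0,75],toolR(19.5)),r.sense()['time'])
E
```

```text
([0.0177, 0.001, 0.0497], [-0.0038, -0.0023, -0.0015]) 3.0333
```

Request:
jog_arm(
  targets=[
    [0.01, 0, 0.02, -0.004, 0, 0, 0.4],
    [0.018, 0.001, 0.04, -0.004, 0, 0, 0.4],
    [0.018, 0.001, 0.05, -0.004, 0, 0, 0.4],
    [0.018, 0.001, 0.05, -0.004, 0, 0, 0.4],
    [0.018, 0.001, 0.05, -0.004, 0, 0, 0.4],
  ],
)

```text
time: 3.45
tool_pos: [472.9, 263.9, 149.7]
tcp_rot: [150.1, -0.1, 109.5]
ft_force: [-0.1, 0.2, -0.2]
finger_gap: 51.5
```

Run:
```python
from crop import *
o=crops("pre2",{"side":(190,180,100,110),"top":(150,130,130,120)})
s=r.sense();A=frame(19.5);print(delta(C+A@[0,0,75],toolR(19.5)),s['finger_gap'])
```

```text
([-0.0006, -0.0005, 0.0003], [0.0008, -0.0026, -0.0012]) 51.284452460579814
```

View pics/pre2_side.png

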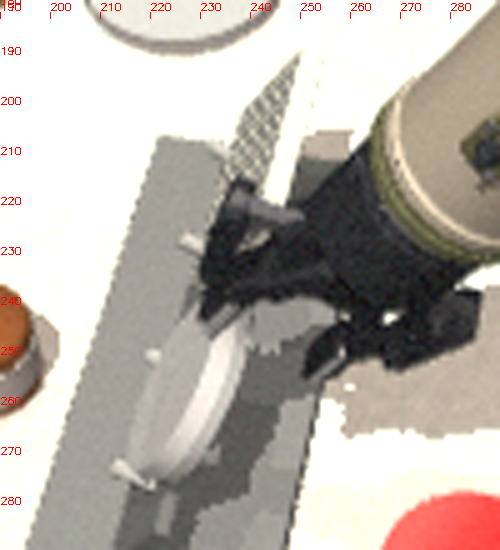

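View pics/pre2_top.png

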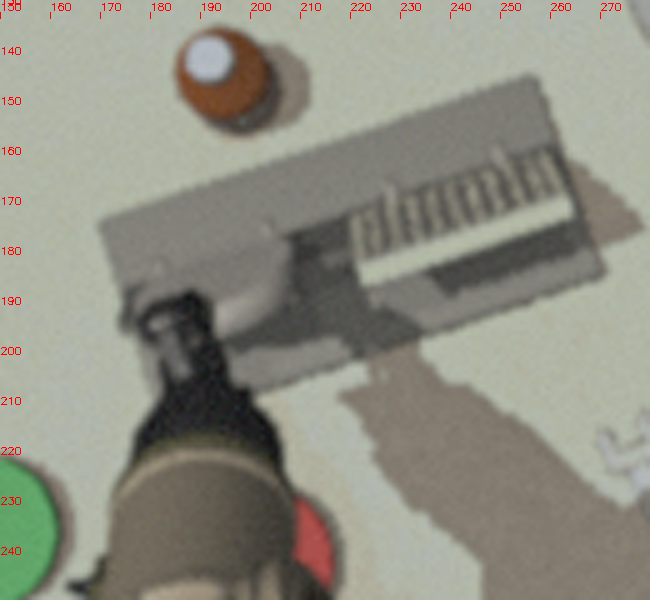

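Run:
```python
from h import *
T=cam("top");S=cam("side");s=r.sense();p=s['tool_pos'];Q=rot(s['tcp_rot'])
for c in(T,S):print([proj(c,p+Q@[x,y,z]).round(1).tolist() for x,y,z in((-11,32,-8),(11,32,-8),(-11,32,-40),(11,32,-40))])
print(p,s['time'])
```

```text
[[191.8, 188.4], [184.1, 191.0], [191.4, 193.0], [183.6, 195.7]]
[[231.5, 237.7], [229.5, 245.1], [237.3, 232.3], [235.2, 239.9]]
[473.92176438 264.1980051  151.88984725] 3.65
```

Request:
jog_arm(
  targets=[
    [-0.001, 0, 0.01, 0, 0, 0, 0.4],
    [-0.002, 0, 0.02, 0, 0, 0, 0.4],
    [-0.002, 0, 0.03, 0, 0, 0, 0.4],
    [-0.002, 0, 0.035, 0, 0, 0, 0.4],
    [-0.002, 0, 0.035, 0, 0, 0, 0.4],
  ],
)

```text
time: 4.07
tool_pos: [490.4, 267.9, 119.6]
tcp_rot: [150.1, -0.2, 109.5]
ft_force: [-0.4, 0.8, -0.6]
finger_gap: 51.4
```

Run:
```python
from crop import *
o=crops("pre3",{"side":(190,180,100,110)})
s=r.sense();A=frame(19.5);print(A.T@(s['tool_pos']-C),s['ft_force'])
```

```text
[-0.31008972 -1.35839747 39.6987169 ] [ 0.12185441  0.5583212  -0.7035833 ]
```

View pics/pre3_side.png

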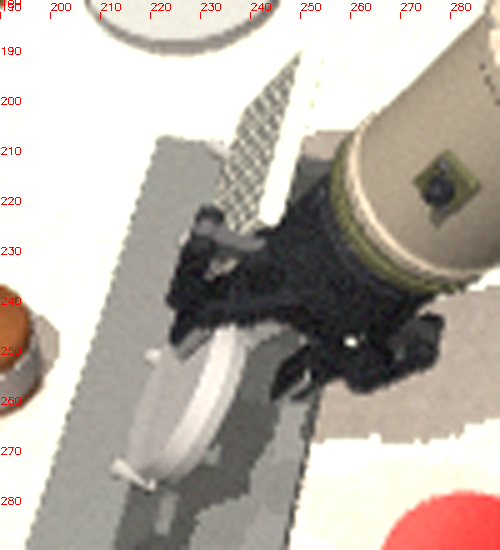

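Request:
jog_arm(
  targets=[
    [0, 0, 0.01, 0, 0, 0, 0.4],
    [0, 0, 0.018, 0, 0, 0, 0.4],
    [0, 0, 0.023, 0, 0, 0, 0.4],
    [0, 0, 0.023, 0, 0, 0, 0.4],
    [0, 0, 0.023, 0, 0, 0, 0.4],
  ],
)

```text
time: 4.53
tool_pos: [501.2, 272.0, 100.0]
tcp_rot: [150.1, -0.2, 109.5]
ft_force: [0.3, -0.1, 0.5]
finger_gap: 51.2
```

Run:
```python
from crop import *
o=crops("pre4",{"side":(190,180,100,110)})
s=r.sense();A=frame(19.5);print(A.T@(s['tool_pos']-C),s['ft_force'],s['finger_gap'])
```

```text
[-0.21846654 -1.13117002 16.72540055] [ 0.30178253  0.24309735 -0.29994345] 51.04594736907491
```

View pics/pre4_side.png

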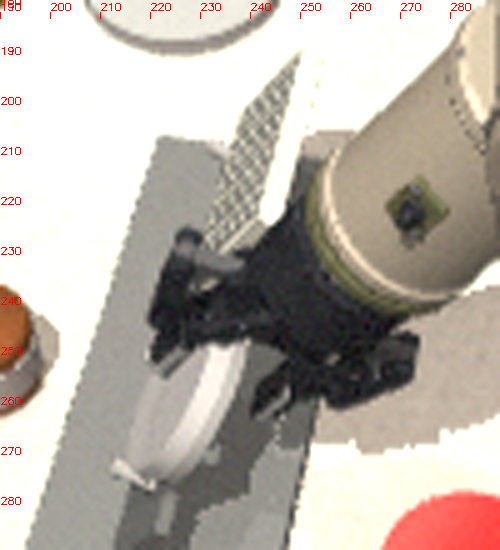

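Request:
jog_arm(
  newtons=20,
  targets=[
    [0, 0, 0, 0, 0, 0, 0.55],
    [0, 0, 0, 0, 0, 0, 0.62],
    [0, 0, 0, 0, 0, 0, 0.66],
    [0, 0, 0, 0, 0, 0, 0.68],
    [0, 0, 0, 0, 0, 0, 0.7],
  ],
)

```text
time: 5.0
tool_pos: [502.4, 272.5, 101.7]
tcp_rot: [149.8, -0.2, 109.5]
ft_force: [3.2, 2.5, 2.1]
finger_gap: 25.8
```

Request:
jog_arm(
  targets=[
    [0, 0, 0, 0, 0, 0, 0.71],
    [0, 0, 0, 0, 0, 0, 0.72],
    [0, 0, 0, 0, 0, 0, 0.73],
  ],
)

```text
time: 5.25
tool_pos: [503.2, 272.8, 102.5]
tcp_rot: [149.7, -0.2, 109.5]
ft_force: [7.3, 1.5, 2.7]
finger_gap: 22.7
```

Request:
jog_arm(
  targets=[
    [0, 0.002, 0, 0, 0, 0, 0.73],
    [0, 0.004, 0, 0, 0, 0, 0.73],
    [0, 0.004, 0, 0, 0, 0, 0.74],
    [0, 0.004, 0, 0, 0, 0, 0.75],
  ],
)

```text
time: 5.58
tool_pos: [504.6, 273.2, 102.1]
tcp_rot: [150.0, -0.2, 109.5]
ft_force: [1.6, 0.1, 2.1]
finger_gap: 21.3
```

Run:
```python
from h import *
s=r.sense();A=frame(19.5);print(A.T@(s['tool_pos']-C),A.T@s['ft_force'],s['finger_gap'])
```

```text
[ 3.63512696 -1.18079147 16.47141513] [ 2.39687432 -0.47608296  1.06634732] 21.33134992170273
```

Request:
jog_arm(
  newtons=20,
  targets=[
    [0, 0.001, 0, 0, 0, 0, 0.78],
    [0, 0.001, 0, 0, 0, 0, 0.82],
    [0, 0.001, 0, 0, 0, 0, 0.85],
    [0, 0.001, 0, 0, 0, 0, 0.85],
    [0, 0.001, 0, 0, 0, 0, 0.85],
  ],
)

```text
time: 6.0
tool_pos: [505.4, 273.5, 102.7]
tcp_rot: [150.0, -0.2, 109.5]
ft_force: [1.2, 0.2, 1.1]
finger_gap: 19.5
```

Run:
```python
from h import *
s=r.sense();A=frame(19.5);print(A.T@(s['tool_pos']-C),A.T@s['ft_force'],s['finger_gap'],s['tcp_rot'],s['tool_pos'])
```

```text
[ 4.62321502 -1.16100102 16.56823033] [ 1.56240888 -0.18943616  0.39998348] 19.472564081106025 [150.01946913  -0.15431789 109.52437451] [505.35276785 273.47680093 102.66011587]
```

Request:
jog_arm(
  targets=[
    [0, 0.001, -0.005, 0, 0, 0, 0.85],
    [0, 0.001, -0.015, 0, 0, 0, 0.85],
    [0, 0.002, -0.03, 0, 0, 0, 0.85],
    [0, 0.003, -0.05, 0, 0, 0, 0.85],
    [0, 0.003, -0.075, 0, 0, 0, 0.85],
  ],
)

```text
time: 6.42
tool_pos: [471.0, 260.9, 167.8]
tcp_rot: [150.3, -0.1, 109.5]
ft_force: [0.5, -0.1, -0.6]
finger_gap: 19.9
```

Request:
jog_arm(
  targets=[
    [0, 0, -0.025, 0, 0, 0, 0.85],
    [0, 0, -0.045, 0, 0, 0, 0.85],
    [0, 0, -0.05, 0, 0, 0, 0.85],
    [0, 0, -0.05, 0, 0, 0, 0.85],
    [0, 0, -0.05, 0, 0, 0, 0.85],
  ],
)

```text
time: 6.83
tool_pos: [448.9, 253.2, 211.7]
tcp_rot: [150.0, -0.2, 109.5]
ft_force: [-0.7, -0.7, -1.6]
finger_gap: 19.6
```

Run:
```python
from crop import *
o=crops("lift",{"side":(180,140,130,150),"top":(150,130,130,120)})
s=r.sense();A=frame(19.5);print(A.T@(s['tool_pos']-C),s['ft_force'],s['finger_gap'])
```

```text
[  6.2168368   -1.6057717  140.03466663] [ 0.32474047 -1.00500814 -2.1689059 ] 20.22650353298762
```

View pics/lift_side.png

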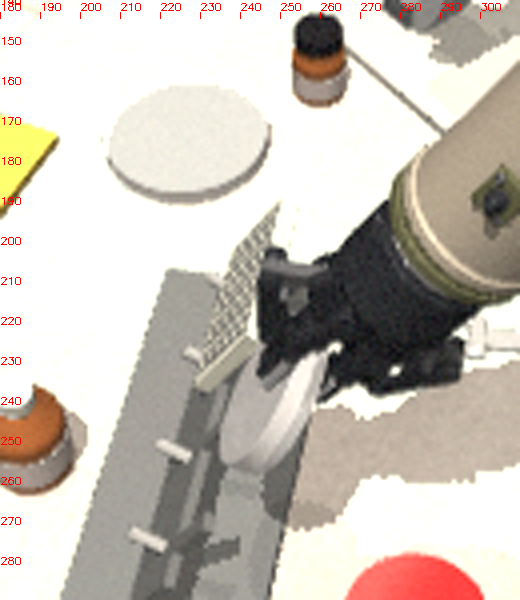

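View pics/lift_top.png

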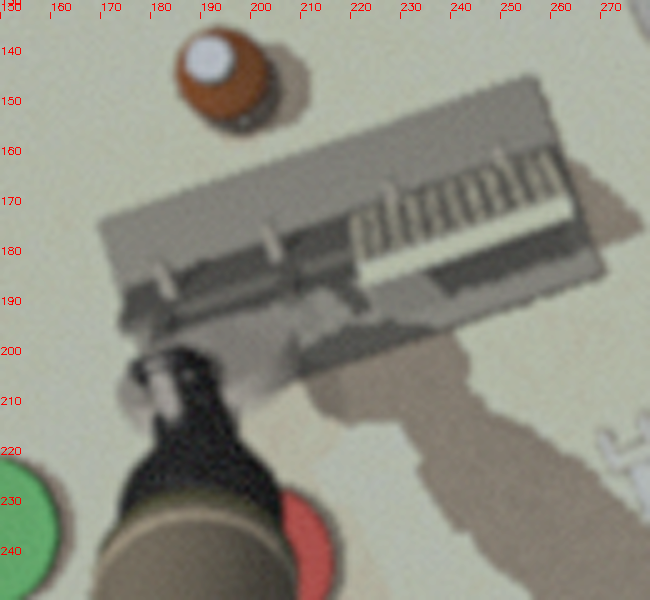

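Run:
```python
from h import *
from scipy.optimize import least_squares
S=cam("side");T=cam("top");s=r.sense();Q=rot(s['tcp_rot']);p=s['tool_pos'];print(p,s['ft_force'])
t=np.radians(np.arange(0,360,5))
def box(s,c):
    P=np.array([proj(s,c+Q@[50*np.sin(a),x,50*np.cos(a)]) for x in(-10,10) for a in t]); return np.r_[P.min(0),P.max(0)]
for e in(-6,-3,0,3,6):
    for z in (16,22):
        c=p+Q@[e,0,z]; print(e,z,"side",box(S,c).round(1),"top",box(T,c).round(1))
```

```text
[448.65243177 252.89524011 210.48293443] [ 0.34232691  0.50286119 -0.29304567]
-6 16 side [234.4 215.9 262.3 257.3] top [174.7 190.5 213.  216.9]
-6 22 side [233.4 217.  261.1 258.2] top [174.8 189.7 213.  215.8]
-3 16 side [234.1 216.9 262.1 258.4] top [173.6 190.9 212.  217.2]
-3 22 side [233.1 218.  260.9 259.3] top [173.8 190.  211.9 216.2]
0 16 side [233.9 217.9 261.9 259.5] top [172.5 191.2 210.9 217.6]
0 22 side [232.8 218.9 260.7 260.4] top [172.7 190.4 210.9 216.6]
3 16 side [233.6 218.8 261.7 260.6] top [171.4 191.6 209.9 218. ]
3 22 side [232.5 219.9 260.4 261.5] top [171.6 190.7 209.8 216.9]
6 16 side [233.3 219.8 261.4 261.7] top [170.4 191.9 208.8 218.4]
6 22 side [232.2 220.9 260.2 262.6] top [170.5 191.1 208.8 217.3]
```

```bash
cat >> h.py <<'E'
V=np.array([537.9,-253.4,205.]); YS=-21.8
AS=frame(YS)
E
python3 - <<'E'
from h import *
g=V+AS@[40,2,110];print(g,delta(g,toolR(YS)))
print(delta([440,40,330],toolR(0)))
E
```

```text
[ 519.73970772 -243.98235658  320.26279442] ([-0.4918, -0.0307, -0.1455], [-0.0039, -0.3615, 0.6239])
([-0.1975, -0.0091, -0.1435], [-0.0035, -0.1719, 0.2941])
```

Request:
jog_arm(
  targets=[
    [-0.015, 0, -0.02, 0, -0.02, 0.03, 0.85],
    [-0.04, 0, -0.05, 0, -0.05, 0.09, 0.85],
    [-0.07, -0.003, -0.08, 0, -0.09, 0.16, 0.85],
    [-0.105, -0.005, -0.1, 0, -0.13, 0.22, 0.85],
    [-0.14, -0.007, -0.115, 0, -0.17, 0.29, 0.85],
  ],
)

```text
time: 7.45
tool_pos: [435.9, 98.8, 310.0]
tcp_rot: [149.9, -0.0, 90.2]
ft_force: [0.6, -0.5, -1.1]
finger_gap: 19.8
```

Run:
```python
from h import *
g=V+AS@[40,2,110];print(g,delta(g,toolR(YS)))
```

```text
[ 519.73970772 -243.98235658  320.26279442] ([-0.343, 0.0769, 0.0326], [0.0009, -0.192, 0.3317])
```

Request:
jog_arm(
  targets=[
    [-0.035, 0.005, 0.0, 0, -0.02, 0.04, 0.85],
    [-0.073, 0.012, 0.005, 0, -0.05, 0.09, 0.85],
    [-0.111, 0.02, 0.01, 0, -0.08, 0.14, 0.85],
    [-0.149, 0.03, 0.012, 0, -0.11, 0.19, 0.85],
    [-0.187, 0.04, 0.015, 0, -0.13, 0.22, 0.85],
  ],
)

```text
time: 7.87
tool_pos: [479.1, -89.1, 314.3]
tcp_rot: [150.1, 0.1, 75.4]
ft_force: [0.9, 1.5, -0.8]
finger_gap: 19.6
```

Run:
```python
from h import *
g=V+AS@[40,2,110];print(g,delta(g,toolR(YS)))
```

```text
[ 519.73970772 -243.98235658  320.26279442] ([-0.1397, 0.0707, 0.0341], [-0.0013, -0.0612, 0.1103])
```

Request:
jog_arm(
  targets=[
    [-0.035, 0.017, 0.008, 0, -0.02, 0.04, 0.85],
    [-0.07, 0.035, 0.015, 0, -0.04, 0.07, 0.85],
    [-0.1, 0.05, 0.025, 0, -0.06, 0.11, 0.85],
    [-0.12, 0.06, 0.03, 0, -0.06, 0.11, 0.85],
    [-0.125, 0.063, 0.032, 0, -0.06, 0.11, 0.85],
  ],
)

```text
time: 8.28
tool_pos: [516.3, -229.0, 317.3]
tcp_rot: [150.2, -0.0, 68.3]
ft_force: [-0.5, -0.9, -0.7]
finger_gap: 19.5
```

Request:
jog_arm(
  targets=[
    [0, 0, 0, 0, 0, 0, 0.85],
    [0, 0, 0, 0, 0, 0, 0.85],
  ],
)

```text
time: 8.45
tool_pos: [516.1, -225.4, 317.9]
tcp_rot: [150.2, -0.1, 68.4]
ft_force: [-0.6, 0.2, -1.3]
finger_gap: 19.9
```

Run:
```python
from crop import *
o=crops("st1",{"side":(245,65,100,110),"top":(320,120,110,90)})
s=r.sense();g=V+AS@[40,2,110];print(delta(g,toolR(YS)),AS.T@(s['tool_pos']-V),s['ft_force'])
```

```text
([-0.0169, 0.0097, 0.0038], [-0.001, -0.0036, 0.0041]) [ 30.28518909  18.8184127  113.91475926] [ 0.26643975 -0.77529544 -0.94897475]
```

View pics/st1_side.png

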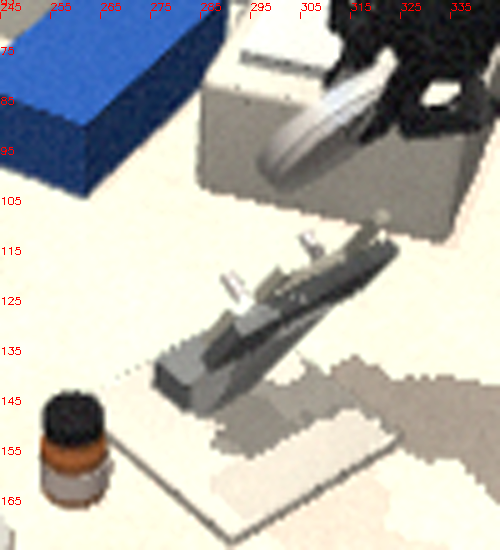

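View pics/st1_top.png

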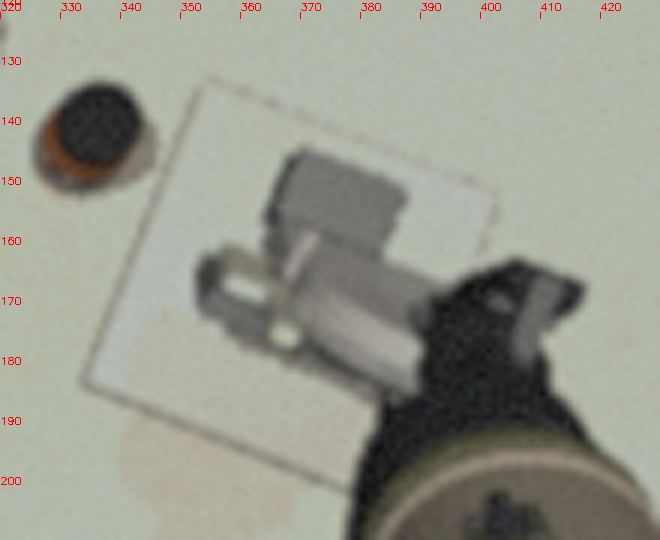

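Run:
```python
from h import *
from scipy.optimize import least_squares
S=cam("side");T=cam("top")
def tri(pt,ps):
    q=least_squares(lambda p:np.r_[proj(T,p)-pt,proj(S,p)-ps],[560,-250,150]); return q.x.round(1),q.fun.round(1)
P,f=tri((396,187.1),(321,107.8));print("prongR",P,f,AS.T@(P-V))
for a,b in(((372.2,158.7),(290.2,119.8)),((395.8,167.6),(305.6,111.8))):
  P,f=tri(a,b);print("pin",P,f,AS.T@(P-V))
for y in (40,-40): print("prong pred",[proj(c,V+AS@[-10,y,23]).round(1).tolist() for c in(T,S)])
for y in (35,-35):
  for s in (-8,0,8): print("pin pred",s,[proj(c,V+AS@[16,y,-42+s]).round(1).tolist() for c in(T,S)])
s=r.sense();print(s['tool_pos'])
```

```text
prongR [ 502.4 -278.   216.4] [ 0.1  0.2 -0.3 -0. ] [-14.93357321 -36.0243095   21.78548865]
pin [ 586.8 -234.2  165.2] [-0. -0.  0.  0.] [ 13.2451257   35.98681503 -53.60415832]
pin [ 561.7 -298.4  164.9] [ 0.1  0.2 -0.3 -0. ] [ 13.56002614 -32.94330772 -54.13237633]
prong pred [[369.3, 174.8], [302.6, 115.6]]
prong pred [[398.5, 186.4], [320.9, 105.8]]
pin pred -8 [[373.1, 158.3], [290.4, 118.5]]
pin pred 0 [[373.4, 159.2], [291.3, 117.4]]
pin pred 8 [[373.7, 160.1], [292.3, 116.3]]
pin pred -8 [[397.3, 167.8], [305.9, 110.4]]
pin pred 0 [[397.7, 168.8], [306.9, 109.3]]
pin pred 8 [[398.2, 169.7], [307.9, 108.2]]
[ 516.52298447 -224.39989728  319.40778686]
```

```bash
cat >> h.py <<'E'
V=V+rot([0,0,YS])@[-3.5,2,0]
def rel():
    s=r.sense(); return (AS.T@(s['tool_pos']-V)).round(2),(AS.T@s['ft_force']).round(2),s['finger_gap'].round(2),s['time']
E
python3 - <<'E'
from h import *
print(V,rel());print(delta(V+AS@[9,2,70],toolR(YS)))
E
```

```text
Traceback (most recent call last):
  File "h.py", line 26, in rel
    s=r.sense(); return (AS.T@(s['tool_pos']-V)).round(2),(AS.T@s['ft_force']).round(2),s['finger_gap'].round(2),s['time']
                                                                                        ^^^^^^^^^^^^^^^^^^^^^
AttributeError: 'float' object has no attribute 'round'
```

```bash
sed -i "s/s\['finger_gap'\].round(2)/round(s['finger_gap'],2)/" h.py
python3 - <<'E'
from h import *
print(V,rel());print(delta(V+AS@[9,2,70],toolR(YS)))
E
```

```text
[ 535.39303528 -250.24324092  205.        ] (array([ 33.72,  16.99, 112.64]), array([-1.06,  0.58, -1.42]), 19.83, 8.65)
([-0.015, -0.0248, 0.0426], [0.0002, -0.0036, 0.0048])
```

Request:
jog_arm(
  targets=[
    [-0.008, -0.005, 0.008, 0, -0.003, 0.005, 0.85],
    [-0.015, -0.015, 0.02, 0, -0.003, 0.005, 0.85],
    [-0.015, -0.025, 0.035, 0, -0.003, 0.005, 0.85],
    [-0.015, -0.025, 0.043, 0, -0.003, 0.005, 0.85],
    [-0.015, -0.025, 0.043, 0, -0.003, 0.005, 0.85],
  ],
)

```text
time: 9.07
tool_pos: [509.9, -238.9, 266.3]
tcp_rot: [150.2, -0.1, 68.1]
ft_force: [0.5, 0.1, -1.3]
finger_gap: 19.9
```

Run:
```python
from crop import *
print(rel());print(delta(V+AS@[9,2,70],toolR(YS)))
o=crops("st2",{"side":(265,75,80,80),"top":(340,130,100,80)})
```

```text
(array([ 6.53,  1.11, 67.04]), array([-0.32,  0.3 , -1.33]), 19.85, 9.0667)
([0.0009, 0.0025, -0.003], [-0.0039, -0.0004, -0.002])
```

View pics/st2_side.png

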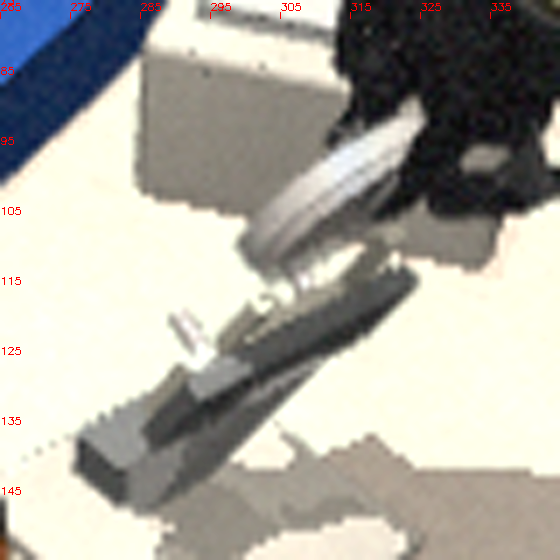

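View pics/st2_top.png

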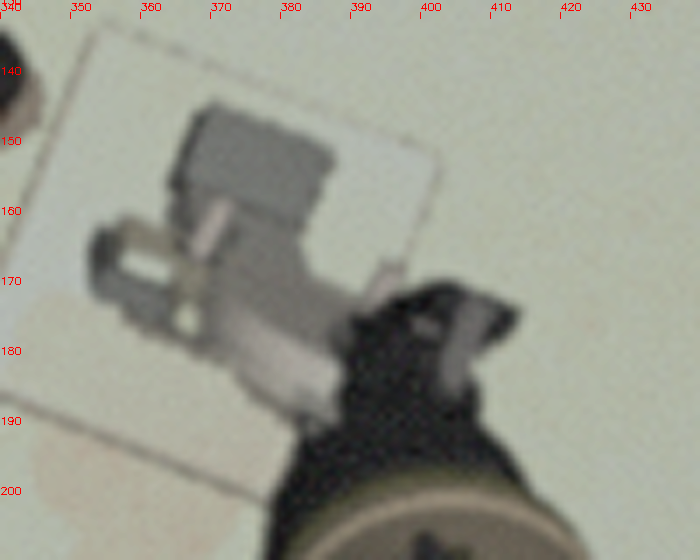

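Request:
jog_arm(
  targets=[
    [0, 0, 0.008, 0, 0, 0, 0.85],
    [0, 0, 0.016, 0, 0, 0, 0.85],
    [0, 0, 0.024, 0, 0, 0, 0.85],
    [0, 0, 0.03, 0, 0, 0, 0.85],
    [0, 0, 0.03, 0, 0, 0, 0.85],
  ],
)

```text
time: 9.58
tool_pos: [524.5, -244.7, 241.2]
tcp_rot: [150.2, -0.1, 68.1]
ft_force: [-0.4, -0.6, -1.0]
finger_gap: 19.8
```

Run:
```python
from crop import *
print(rel())
o=crops("st3",{"side":(265,75,80,80),"top":(340,130,100,80)});print(rel())
```

```text
(array([ 7.57,  1.1 , 37.46]), array([-0.58, -0.73, -0.81]), 19.79, 9.5833)
(array([ 8.46,  0.97, 38.69]), array([-0.75,  0.37,  0.41]), 19.79, 9.6833)
```

View pics/st3_side.png

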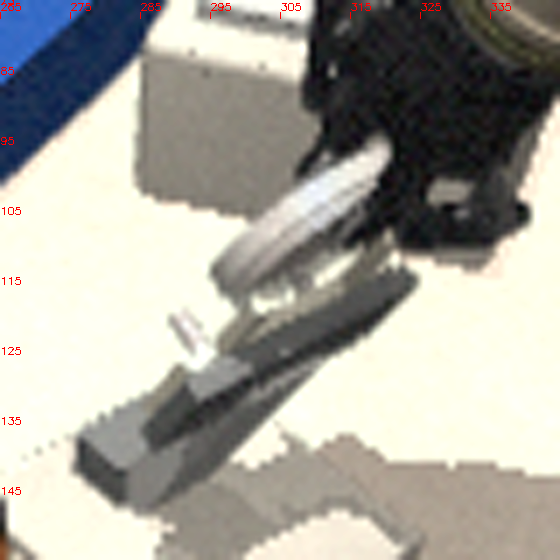

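View pics/st3_top.png

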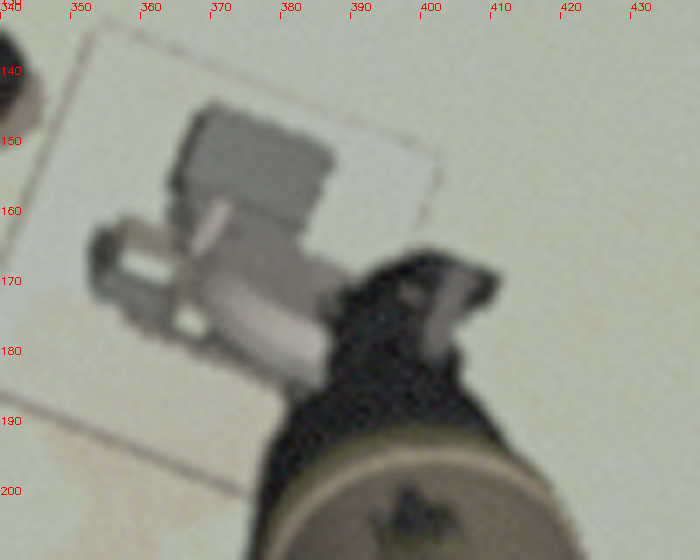

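Request:
jog_arm(
  targets=[
    [0, -0.001, 0, 0, 0, 0, 0.85],
    [0, -0.002, 0, 0, 0, 0, 0.85],
    [0, -0.003, 0, 0, 0, 0, 0.85],
    [0, -0.004, 0, 0, 0, 0, 0.85],
    [0, -0.005, 0, 0, 0, 0, 0.85],
  ],
)

```text
time: 10.1
tool_pos: [520.6, -243.4, 241.2]
tcp_rot: [150.0, -0.0, 68.1]
ft_force: [-0.2, 0.2, -1.7]
finger_gap: 19.6
```

Run:
```python
from h import *
print(rel())
```

```text
(array([ 4.03,  0.82, 39.52]), array([-1.04,  0.17, -1.33]), 19.55, 10.1)
```

Request:
jog_arm(
  targets=[
    [0, -0.001, 0, 0, 0, 0, 0.85],
    [0, -0.002, 0, 0, 0, 0, 0.85],
    [0, -0.003, 0, 0, 0, 0, 0.85],
    [0, -0.004, 0, 0, 0, 0, 0.85],
    [0, -0.004, 0, 0, 0, 0, 0.85],
  ],
)

```text
time: 10.52
tool_pos: [519.0, -242.9, 241.2]
tcp_rot: [149.7, -0.0, 68.1]
ft_force: [9.0, -3.2, -1.0]
finger_gap: 19.8
```

Run:
```python
from h import *
print(rel())
```

```text
(array([ 2.53,  0.72, 40.32]), array([ 7.75,  0.41, -5.68]), 19.8, 10.5167)
```

Request:
jog_arm(
  targets=[
    [0, 0.002, 0, 0, 0, 0, 0.85],
    [0, 0.002, 0.004, 0, 0, 0, 0.85],
    [0, 0.002, 0.008, 0, 0, 0, 0.85],
    [0, 0.002, 0.012, 0, 0, 0, 0.85],
    [0, 0.002, 0.012, 0, 0, 0, 0.85],
  ],
)

```text
time: 10.93
tool_pos: [525.4, -245.4, 229.6]
tcp_rot: [149.9, -0.0, 68.1]
ft_force: [7.8, -4.3, -0.6]
finger_gap: 19.2
```

Run:
```python
from h import *
print(rel())
```

```text
(array([ 2.73,  0.81, 26.84]), array([ 7.33, -1.07, -4.94]), 19.23, 10.9333)
```

Run:
```python
from crop import *
o=crops("st4",{"side":(265,75,80,80),"top":(340,130,100,80)});print(rel()); s=r.sense();print(s['ft_force'],s['wrist_torque'])
```

```text
(array([ 2.77,  0.82, 27.04]), array([ 6.01, -0.01, -4.18]), 19.59, 11.0333)
[ 6.76924911 -2.71987635 -0.61773121] [-0.28169305 -0.9140241  -0.12817537]
```

View pics/st4_side.png

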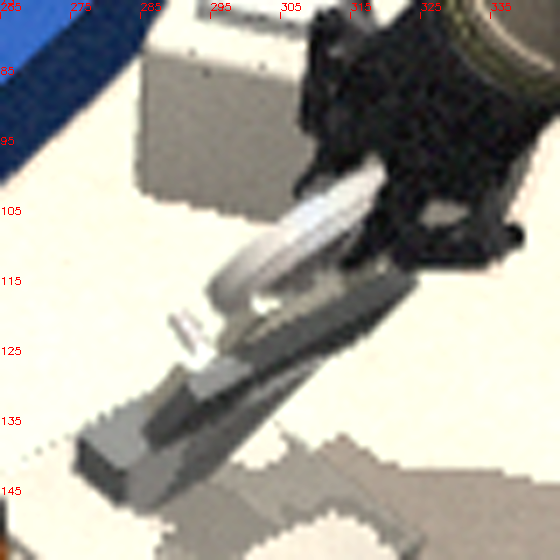

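View pics/st4_top.png

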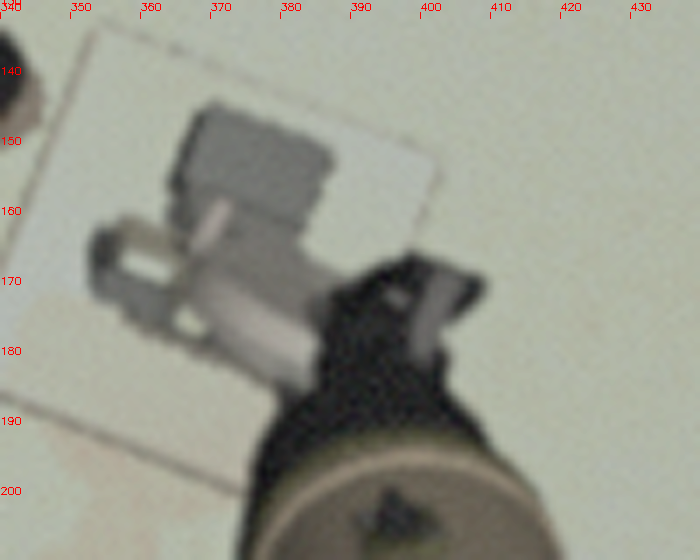

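Request:
jog_arm(
  targets=[
    [0, 0.002, 0, 0, 0, 0, 0.85],
    [0, 0.003, 0, 0, 0, 0, 0.85],
    [0, 0.003, 0, 0, 0, 0, 0.85],
    [0, 0.003, 0, 0, 0, 0, 0.85],
  ],
)

```text
time: 11.37
tool_pos: [526.7, -245.7, 230.2]
tcp_rot: [150.1, -0.0, 68.1]
ft_force: [-0.4, -0.4, -1.3]
finger_gap: 19.9
```

Run:
```python
from h import *
print(rel());s=r.sense();print(s['ft_force'],s['wrist_torque'],s['tcp_rot'])
```

```text
(array([ 4.14,  0.97, 26.74]), array([-0.83, -0.49, -1.07]), 19.87, 11.3667)
[-0.35039872 -0.39278644 -1.34307777] [ 0.17400384  0.29398486 -0.02822034] [ 1.50107650e+02 -4.61230035e-02  6.81207840e+01]
```

Request:
jog_arm(
  targets=[
    [0, 0, 0.002, 0, 0, 0, 0.85],
    [0, 0, 0.004, 0, 0, 0, 0.85],
    [0, 0, 0.006, 0, 0, 0, 0.85],
    [0, 0, 0.008, 0, 0, 0, 0.85],
    [0, 0, 0.008, 0, 0, 0, 0.85],
  ],
)

```text
time: 11.78
tool_pos: [530.6, -247.3, 223.4]
tcp_rot: [150.1, -0.0, 68.1]
ft_force: [-0.2, 0.5, -1.5]
finger_gap: 19.9
```

Run:
```python
from h import *
print(rel());s=r.sense();print(s['ft_force'],s['wrist_torque'],s['tcp_rot'])
```

```text
(array([ 4.46,  0.93, 18.7 ]), array([-1.08,  0.4 , -1.06]), 19.87, 11.7833)
[-0.22802979  0.52200527 -1.45829141] [ 0.16776609  0.27429757 -0.01602151] [ 1.50064856e+02 -4.55524378e-02  6.81122049e+01]
```

Request:
jog_arm(
  targets=[
    [0, 0, 0.001, 0, 0, 0, 0.85],
    [0, 0, 0.002, 0, 0, 0, 0.85],
    [0, 0, 0.003, 0, 0, 0, 0.85],
    [0, 0, 0.004, 0, 0, 0, 0.85],
  ],
)

```text
time: 12.12
tool_pos: [532.7, -248.2, 220.7]
tcp_rot: [150.0, -0.0, 68.1]
ft_force: [-0.4, -0.4, -1.0]
finger_gap: 19.6
```

Run:
```python
from h import *
print(rel());s=r.sense();print(s['ft_force'],s['wrist_torque'],s['tcp_rot'])
```

```text
(array([ 5.02,  0.9 , 15.23]), array([-0.66, -0.52, -0.74]), 19.55, 12.1167)
[-0.38393453 -0.40747665 -0.97333006] [ 0.09570818  0.31087775 -0.01173211] [ 1.50008634e+02 -3.28132611e-02  6.81167043e+01]
```

Request:
jog_arm(
  targets=[
    [0, 0, 0.001, 0, 0, 0, 0.85],
    [0, 0, 0.002, 0, 0, 0, 0.85],
    [0, 0, 0.003, 0, 0, 0, 0.85],
    [0, 0, 0.004, 0, 0, 0, 0.85],
  ],
)

```text
time: 12.45
tool_pos: [534.5, -249.0, 217.2]
tcp_rot: [150.0, -0.0, 68.1]
ft_force: [1.8, -0.5, -1.7]
finger_gap: 19.5
```

Run:
```python
from crop import *
print(rel());s=r.sense();print(s['ft_force'],s['wrist_torque'],s['tcp_rot'])
o=crops("st5",{"side":(265,75,80,80)})
```

```text
(array([ 4.98,  0.85, 11.18]), array([ 0.73,  0.2 , -2.36]), 19.51, 12.45)
[ 1.76159325 -0.48395856 -1.68205898] [0.08710273 0.2662897  0.02664695] [ 1.50013259e+02 -3.02123176e-02  6.81145468e+01]
```

View pics/st5_side.png

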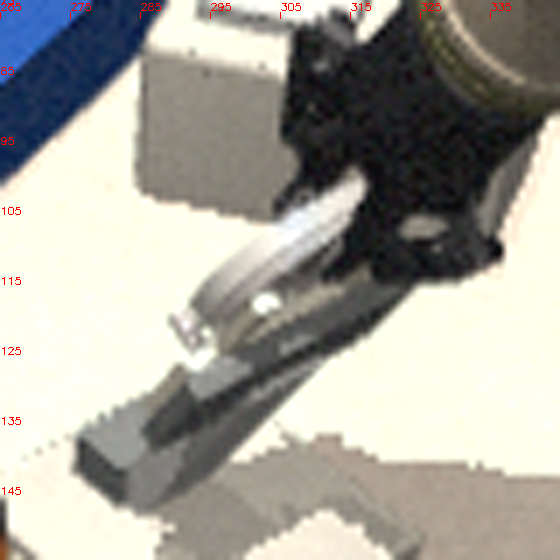

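Run:
```python
from h import *
S=cam("side");T=cam("top");s=r.sense();Q=rot(s['tcp_rot']);p=s['tool_pos'];print(rel(),s['wrist_torque'])
t=np.radians(np.arange(0,360,5))
c=p+Q@[-2,0,18]
for f in(-10,10):
    P=np.array([proj(S,c+Q@[50*np.sin(a),f,50*np.cos(a)]) for a in t]);print(f,P.min(0),P.max(0))
print("face pts behind dish",[proj(S,c+Q@[y,-10,0]).round(1).tolist() for y in(-45,45)])
for x in(-15,-12,-10,-7): print(x,"prongL tip/side panel corner",[proj(S,V+AS@[x,y,z]).round(1).tolist() for y,z in((40,23),(46,23),(34,-22),(46,-22),(65,-22))])
```

```text
(array([ 4.88,  0.88, 11.18]), array([-0.03, -0.29, -1.07]), 19.9, 12.6) [0.15377825 0.2983875  0.00511506]
-10 [294.65181274 104.89264956] [320.74485538 123.41229708]
10 [291.31097502  99.72204698] [317.35172034 118.41559818]
face pts behind dish [[317.7, 109.0], [297.3, 119.8]]
-15 prongL tip/side panel corner [[303.8, 117.7], [302.4, 118.5], [299.4, 123.2], [296.6, 124.7], [292.2, 127.1]]
-12 prongL tip/side panel corner [[303.2, 116.9], [301.8, 117.7], [298.9, 122.4], [296.1, 123.9], [291.7, 126.3]]
-10 prongL tip/side panel corner [[302.9, 116.4], [301.5, 117.2], [298.5, 121.9], [295.8, 123.4], [291.4, 125.8]]
-7 prongL tip/side panel corner [[302.4, 115.6], [301.0, 116.4], [298.0, 121.2], [295.3, 122.7], [290.9, 125.0]]
```

Request:
jog_arm(
  targets=[
    [0, 0, 0.001, 0, 0, 0, 0.85],
    [0, 0, 0.002, 0, 0, 0, 0.85],
    [0, 0, 0.003, 0, 0, 0, 0.85],
    [0, 0, 0.003, 0, 0, 0, 0.85],
  ],
)

```text
time: 12.93
tool_pos: [535.9, -249.5, 214.5]
tcp_rot: [150.0, -0.0, 68.1]
ft_force: [-0.4, -0.0, -0.2]
finger_gap: 19.7
```

Run:
```python
from h import *
print(rel(),r.sense()['wrist_torque'])
```

```text
(array([4.98, 0.91, 8.15]), array([-0.45, -0.2 , -0.02]), 19.68, 12.9333) [ 0.16008258  0.31318174 -0.01974565]
```

Request:
jog_arm(
  targets=[
    [0, 0, 0.001, 0, 0, 0, 0.85],
    [0, 0, 0.002, 0, 0, 0, 0.85],
    [0, 0, 0.003, 0, 0, 0, 0.85],
    [0, 0, 0.003, 0, 0, 0, 0.85],
  ],
)

```text
time: 13.27
tool_pos: [538.4, -249.3, 214.2]
tcp_rot: [149.9, -0.1, 68.2]
ft_force: [-5.6, 9.7, 10.9]
finger_gap: 19.6
```

Run:
```python
from h import *
print(rel(),r.sense()['wrist_torque'])
```

```text
(array([6.66, 2.01, 6.72]), array([-2.13,  6.93, 13.86]), 19.56, 13.2667) [1.20727588 0.23823481 0.60649808]
```

Request:
jog_arm(
  targets=[
    [0.0005, 0, -0.001, 0, 0, 0, 0.85],
    [0.001, 0, -0.002, 0, 0, 0, 0.85],
    [0.0015, 0, -0.002, 0, 0, 0, 0.85],
    [0.0015, 0, -0.002, 0, 0, 0, 0.85],
  ],
)

```text
time: 13.6
tool_pos: [536.7, -248.3, 213.4]
tcp_rot: [150.0, -0.0, 68.1]
ft_force: [-0.3, 0.2, -1.3]
finger_gap: 19.8
```

Run:
```python
from h import *
print(rel(),r.sense()['wrist_torque'])
```

```text
(array([4.64, 2.28, 7.06]), array([-0.92,  0.07, -1.  ]), 19.83, 13.6) [ 0.12272874  0.33906327 -0.01251632]
```

Request:
jog_arm(
  targets=[
    [0, -0.001, 0, 0, 0, 0, 0.85],
    [0, -0.002, 0, 0, 0, 0, 0.85],
    [0, -0.003, 0, 0, 0, 0, 0.85],
    [0, -0.003, 0, 0, 0, 0, 0.85],
  ],
)

```text
time: 13.93
tool_pos: [535.1, -247.8, 213.1]
tcp_rot: [149.9, -0.0, 68.1]
ft_force: [4.2, -1.4, -1.1]
finger_gap: 19.8
```

Run:
```python
from crop import *
print(rel(),r.sense()['wrist_torque'])
o=crops("st6",{"side":(265,75,80,80),"top":(340,130,100,80)});print(rel())
```

```text
(array([2.99, 2.15, 7.61]), array([ 3.27,  0.26, -3.16]), 19.8, 13.9333) [-0.13796405 -0.39352764 -0.03029159]
(array([2.95, 2.2 , 7.62]), array([ 4.17, -0.65, -2.58]), 19.73, 14.0333)
```

View pics/st6_side.png

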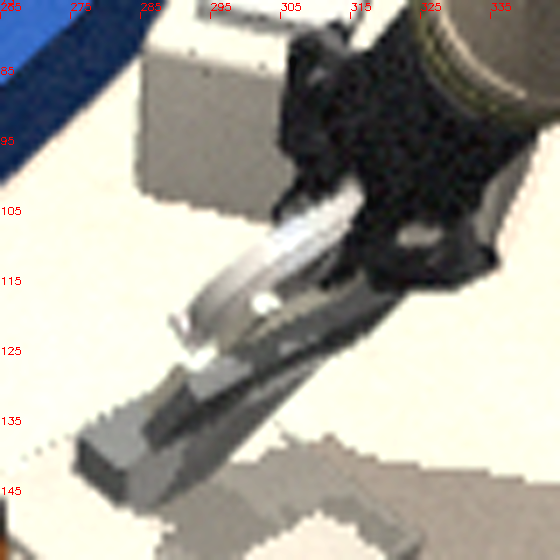

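View pics/st6_top.png

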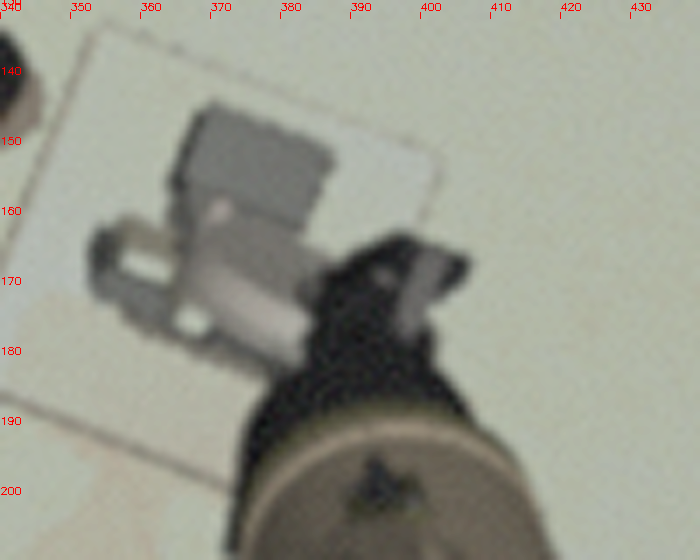

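Request:
jog_arm(
  targets=[
    [0, 0, 0.0005, 0, 0, 0, 0.85],
    [0, 0, 0.001, 0, 0, 0, 0.85],
    [0, 0, 0.0015, 0, 0, 0, 0.85],
    [0, 0, 0.002, 0, 0, 0, 0.85],
  ],
)

```text
time: 14.37
tool_pos: [535.9, -247.7, 212.2]
tcp_rot: [149.9, -0.0, 68.1]
ft_force: [-9.7, 6.6, 15.2]
finger_gap: 19.9
```

Run:
```python
from h import *
print(rel(),r.sense()['wrist_torque'])
```

```text
(array([3.14, 2.55, 6.45]), array([-2.27,  2.53, 18.9 ]), 19.94, 14.3667) [0.60850226 0.72148165 0.06708661]
```

Request:
jog_arm(
  targets=[
    [0, 0, -0.0008, 0, 0, 0, 0.85],
    [0.0005, -0.001, -0.0008, 0, 0, 0, 0.85],
    [0.0005, -0.002, -0.0008, 0, 0, 0, 0.85],
    [0.0005, -0.002, -0.0008, 0, 0, 0, 0.85],
  ],
)

```text
time: 14.7
tool_pos: [535.4, -247.6, 212.6]
tcp_rot: [149.7, 0.0, 68.1]
ft_force: [13.2, -5.0, -0.4]
finger_gap: 19.3
```

Run:
```python
from h import *
print(rel(),r.sense()['wrist_torque'])
```

```text
(array([2.94, 2.48, 7.06]), array([12.07,  0.25, -7.39]), 19.29, 14.7) [-0.63589456 -1.6121883  -0.09603579]
```

Request:
jog_arm(
  targets=[
    [0, 0.0005, 0.0003, 0, 0, 0, 0.85],
    [0, 0.0005, 0.0006, 0, 0, 0, 0.85],
    [0, 0.0005, 0.0009, 0, 0, 0, 0.85],
    [0, 0.0005, 0.0009, 0, 0, 0, 0.85],
  ],
)

```text
time: 15.03
tool_pos: [535.7, -247.6, 212.2]
tcp_rot: [149.8, 0.0, 68.1]
ft_force: [1.6, -0.7, 8.2]
finger_gap: 19.6
```

Run:
```python
from h import *
print(rel(),r.sense()['wrist_torque'])
```

```text
(array([2.95, 2.56, 6.59]), array([ 5.6 , -0.05,  6.22]), 19.64, 15.0333) [-0.110514   -0.54618535 -0.07027783]
```

Request:
jog_arm(
  targets=[
    [0, 0, 0, 0, 0, 0, 0.85],
    [0, 0, 0, 0, 0, 0, 0.85],
    [0, 0, 0, 0, 0, 0, 0.85],
    [0, 0, 0, 0, 0, 0, 0.85],
    [0, 0, 0, 0, 0, 0, 0.85],
  ],
)

```text
time: 15.45
tool_pos: [535.7, -247.6, 212.2]
tcp_rot: [149.8, 0.0, 68.1]
ft_force: [1.2, -0.3, 7.0]
finger_gap: 20.1
```

Run:
```python
from crop import *
print(rel(),r.sense()['wrist_torque'])
o=crops("st7",{"side":(265,75,80,80),"top":(340,130,100,80)});print(rel())
```

```text
(array([2.97, 2.58, 6.6 ]), array([4.57, 0.17, 5.5 ]), 20.07, 15.45) [-0.09528064 -0.57215083 -0.11462134]
(array([2.96, 2.55, 6.61]), array([4.53, 0.31, 6.14]), 20.01, 15.55)
```

View pics/st7_side.png

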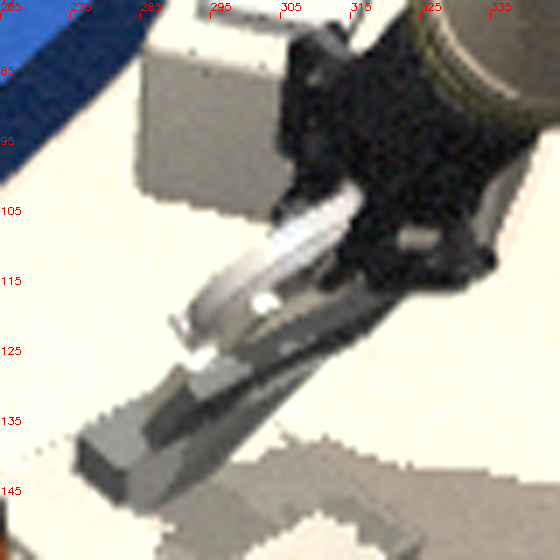

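View pics/st7_top.png

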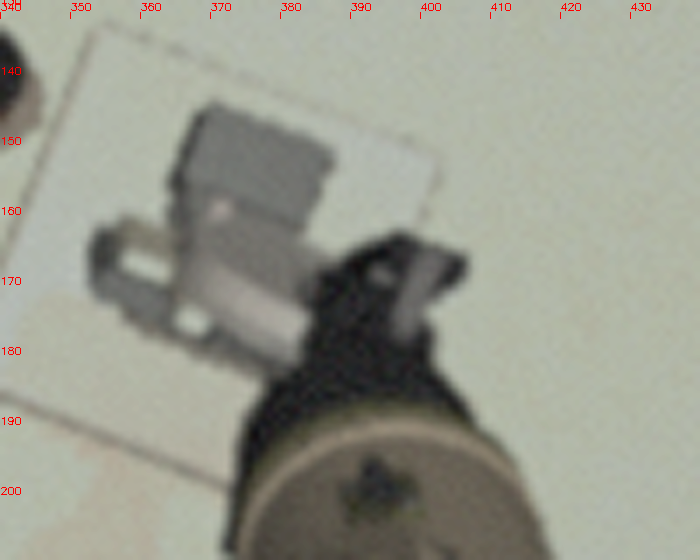

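Request:
jog_arm(
  targets=[
    [0, 0, 0, 0, 0, 0, 0.85],
    [0, 0, 0, 0, 0, 0, 0.85],
    [0, 0, 0, 0, 0, 0, 0.85],
    [0, 0, 0, 0, 0, 0, 0.85],
    [0, 0, 0, 0, 0, 0, 0.85],
  ],
)

```text
time: 15.97
tool_pos: [535.7, -247.6, 212.2]
tcp_rot: [149.8, 0.0, 68.1]
ft_force: [1.2, -0.2, 8.4]
finger_gap: 19.8
```

Request:
jog_arm(
  targets=[
    [0, 0, 0, 0, 0, 0, 0.85],
    [0, 0, 0, 0, 0, 0, 0.85],
    [0, 0, 0, 0, 0, 0, 0.85],
    [0, 0, 0, 0, 0, 0, 0.85],
    [0, 0, 0, 0, 0, 0, 0.85],
  ],
)

```text
time: 16.38
tool_pos: [535.7, -247.6, 212.2]
tcp_rot: [149.8, 0.0, 68.1]
ft_force: [1.7, -0.8, 7.9]
finger_gap: 19.6
```

Request:
jog_arm(
  targets=[
    [0, 0, 0, 0, 0, 0, 0.85],
    [0, 0, 0, 0, 0, 0, 0.85],
    [0, 0, 0, 0, 0, 0, 0.85],
    [0, 0, 0, 0, 0, 0, 0.85],
    [0, 0, 0, 0, 0, 0, 0.85],
  ],
)

```text
time: 16.8
tool_pos: [535.7, -247.6, 212.2]
tcp_rot: [149.8, 0.0, 68.1]
ft_force: [0.5, 0.1, 7.9]
finger_gap: 19.8
```

Request:
jog_arm(
  targets=[
    [0, 0, 0, 0, 0, 0, 0.85],
    [0, 0, 0, 0, 0, 0, 0.85],
    [0, 0, 0, 0, 0, 0, 0.85],
    [0, 0, 0, 0, 0, 0, 0.85],
    [0, 0, 0, 0, 0, 0, 0.85],
  ],
)

```text
time: 17.22
tool_pos: [535.7, -247.6, 212.2]
tcp_rot: [149.8, 0.0, 68.1]
ft_force: [1.3, -0.2, 6.5]
finger_gap: 19.5
```

Request:
jog_arm(
  targets=[
    [0, 0, 0, 0, 0, 0, 0.85],
    [0, 0, 0, 0, 0, 0, 0.85],
    [0, 0, 0, 0, 0, 0, 0.85],
    [0, 0, 0, 0, 0, 0, 0.85],
    [0, 0, 0, 0, 0, 0, 0.85],
  ],
)

```text
time: 17.63
tool_pos: [535.7, -247.6, 212.2]
tcp_rot: [149.8, 0.0, 68.1]
ft_force: [2.1, -1.3, 7.2]
finger_gap: 19.1
```

Request:
jog_arm(
  targets=[
    [0, 0, 0, 0, 0, 0, 0.85],
    [0, 0, 0, 0, 0, 0, 0.85],
    [0, 0, 0, 0, 0, 0, 0.85],
    [0, 0, 0, 0, 0, 0, 0.85],
    [0, 0, 0, 0, 0, 0, 0.85],
  ],
)

```text
time: 18.05
tool_pos: [535.7, -247.6, 212.2]
tcp_rot: [149.8, 0.0, 68.1]
ft_force: [1.6, 0.4, 7.7]
finger_gap: 19.7
```

Request:
jog_arm(
  targets=[
    [0, 0, 0, 0, 0, 0, 0.85],
    [0, 0, 0, 0, 0, 0, 0.85],
    [0, 0, 0, 0, 0, 0, 0.85],
    [0, 0, 0, 0, 0, 0, 0.85],
    [0, 0, 0, 0, 0, 0, 0.85],
  ],
)

```text
time: 18.47
tool_pos: [535.7, -247.6, 212.2]
tcp_rot: [149.8, 0.0, 68.1]
ft_force: [1.4, 0.3, 7.3]
finger_gap: 19.7
```

Run:
```python
from h import *
print(rel(),r.sense()['wrist_torque'],r.sense()['tcp_rot'])
```

```text
(array([2.99, 2.58, 6.62]), array([4.63, 0.76, 5.71]), 19.73, 18.4667) [-0.12341884 -0.57975549 -0.09686618] [1.49757131e+02 5.61084497e-03 6.80980780e+01]
```

Request:
jog_arm(
  targets=[
    [0.0005, 0, 0.0002, 0, 0, 0, 0.85],
    [0.001, 0, 0.0002, 0, 0, 0, 0.85],
    [0.001, 0, 0.0002, 0, 0, 0, 0.85],
  ],
)

```text
time: 18.72
tool_pos: [535.8, -247.4, 212.2]
tcp_rot: [149.8, 0.1, 68.1]
ft_force: [-3.3, -2.6, 9.5]
finger_gap: 19.6
```

Run:
```python
from h import *
print(rel(),r.sense()['wrist_torque'],r.sense()['tcp_rot'])
```

```text
(array([3.  , 2.76, 6.58]), array([ 2.94, -3.61,  9.27]), 19.64, 18.7167) [-0.54003167 -0.13036683 -0.43902775] [1.49762018e+02 8.62739078e-02 6.80667326e+01]
```

Request:
jog_arm(
  targets=[
    [-0.001, 0, 0, 0, 0, 0, 0.85],
    [-0.002, 0, 0, 0, 0, 0, 0.85],
    [-0.002, 0, 0, 0, 0, 0, 0.85],
  ],
)

```text
time: 18.97
tool_pos: [535.6, -247.8, 212.2]
tcp_rot: [149.8, -0.1, 68.1]
ft_force: [1.4, 4.9, 9.7]
finger_gap: 19.8
```

Run:
```python
from h import *
print(rel(),r.sense()['wrist_torque'],r.sense()['tcp_rot'])
```

```text
(array([3.  , 2.35, 6.6 ]), array([4.38, 5.05, 8.64]), 19.8, 18.9667) [ 0.54371475 -0.63302885  0.37087549] [ 1.49764710e+02 -7.35801645e-02  6.81326627e+01]
```

Request:
jog_arm(
  targets=[
    [0.001, 0, 0.0001, 0, 0, 0, 0.85],
    [0.0012, -0.0003, 0.0002, 0, 0, 0, 0.85],
    [0.0012, -0.0003, 0.0002, 0, 0, 0, 0.85],
    [0.0012, -0.0003, 0.0002, 0, 0, 0, 0.85],
    [0.0012, -0.0003, 0.0002, 0, 0, 0, 0.85],
  ],
)

```text
time: 19.38
tool_pos: [535.7, -247.5, 212.1]
tcp_rot: [149.7, 0.0, 68.1]
ft_force: [-1.3, 0.8, 10.8]
finger_gap: 19.8
```

Run:
```python
from h import *
print(rel(),r.sense()['wrist_torque'],r.sense()['tcp_rot'])
```

```text
(array([2.95, 2.67, 6.53]), array([ 4.17,  0.26, 10.12]), 19.76, 19.3833) [-0.13905414 -0.32929592 -0.16687483] [1.49737278e+02 2.28412467e-02 6.80987482e+01]
```

Request:
jog_arm(
  targets=[
    [0, 0, 0, 0, 0, 0, 0.85],
    [0, 0, 0, 0, 0, 0, 0.85],
    [0, 0, 0, 0, 0, 0, 0.85],
    [0, 0, 0, 0, 0, 0, 0.85],
    [0, 0, 0, 0, 0, 0, 0.85],
  ],
)

```text
time: 19.8
tool_pos: [535.7, -247.5, 212.2]
tcp_rot: [149.7, 0.0, 68.1]
ft_force: [-2.4, 1.2, 10.9]
finger_gap: 20.0
```

Request:
jog_arm(
  targets=[
    [0, 0, 0, 0, 0, 0, 0.85],
    [0, 0, 0, 0, 0, 0, 0.85],
    [0, 0, 0, 0, 0, 0, 0.85],
    [0, 0, 0, 0, 0, 0, 0.85],
    [0, 0, 0, 0, 0, 0, 0.85],
  ],
)

```text
time: 20.22
tool_pos: [535.7, -247.5, 212.2]
tcp_rot: [149.7, 0.0, 68.1]
ft_force: [-1.8, 1.0, 11.0]
finger_gap: 20.1
```

Request:
jog_arm(
  targets=[
    [0, 0, 0, 0, 0, 0, 0.85],
    [0, 0, 0, 0, 0, 0, 0.85],
    [0, 0, 0, 0, 0, 0, 0.85],
    [0, 0, 0, 0, 0, 0, 0.85],
    [0, 0, 0, 0, 0, 0, 0.85],
  ],
)

```text
time: 20.63
tool_pos: [535.7, -247.5, 212.2]
tcp_rot: [149.7, 0.0, 68.1]
ft_force: [-0.8, 0.1, 10.0]
finger_gap: 19.8
```

Request:
jog_arm(
  targets=[
    [0, 0, 0, 0, 0, 0, 0.85],
    [0, 0, 0, 0, 0, 0, 0.85],
    [0, 0, 0, 0, 0, 0, 0.85],
    [0, 0, 0, 0, 0, 0, 0.85],
    [0, 0, 0, 0, 0, 0, 0.85],
  ],
)

```text
time: 21.05
tool_pos: [535.7, -247.5, 212.2]
tcp_rot: [149.7, 0.0, 68.1]
ft_force: [-1.4, 0.8, 11.8]
finger_gap: 20.0
```

Request:
jog_arm(
  targets=[
    [0, 0, 0, 0, 0, 0, 0.85],
    [0, 0, 0, 0, 0, 0, 0.85],
    [0, 0, 0, 0, 0, 0, 0.85],
    [0, 0, 0, 0, 0, 0, 0.85],
    [0, 0, 0, 0, 0, 0, 0.85],
  ],
)

```text
time: 21.47
tool_pos: [535.7, -247.5, 212.2]
tcp_rot: [149.7, 0.0, 68.1]
ft_force: [-1.9, 0.8, 10.7]
finger_gap: 19.6
```

Request:
jog_arm(
  targets=[
    [0, 0, 0, 0, 0, 0, 0.85],
    [0, 0, 0, 0, 0, 0, 0.85],
    [0, 0, 0, 0, 0, 0, 0.85],
    [0, 0, 0, 0, 0, 0, 0.85],
    [0, 0, 0, 0, 0, 0, 0.85],
  ],
)

```text
time: 21.88
tool_pos: [535.7, -247.5, 212.2]
tcp_rot: [149.7, 0.0, 68.1]
ft_force: [-1.6, -0.6, 11.2]
finger_gap: 19.8
```

Request:
jog_arm(
  targets=[
    [0, 0, 0, 0, 0, 0, 0.85],
    [0, 0, 0, 0, 0, 0, 0.85],
    [0, 0, 0, 0, 0, 0, 0.85],
    [0, 0, 0, 0, 0, 0, 0.85],
    [0, 0, 0, 0, 0, 0, 0.85],
  ],
)

```text
time: 22.3
tool_pos: [535.7, -247.5, 212.1]
tcp_rot: [149.7, 0.0, 68.1]
ft_force: [-1.3, -0.3, 10.5]
finger_gap: 20.0
```

Run:
```python
from h import *
print(rel(),r.sense()['wrist_torque'],r.sense()['tcp_rot'])
```

```text
(array([2.95, 2.62, 6.54]), array([ 4.28, -0.76,  9.68]), 20.03, 22.3) [-0.10299502 -0.4152412  -0.08710013] [1.49737304e+02 2.33689182e-02 6.80939416e+01]
```

Request:
jog_arm(
  targets=[
    [0, 0.002, -0.003, 0, 0, 0, 0.85],
    [0, 0.006, -0.015, 0, 0, 0, 0.85],
    [0, 0.01, -0.035, 0, 0, 0, 0.85],
    [0, 0.015, -0.065, 0, 0, 0, 0.85],
    [0, 0.02, -0.1, 0, 0, 0, 0.85],
  ],
)

```text
time: 22.72
tool_pos: [502.2, -233.3, 302.8]
tcp_rot: [150.4, -0.1, 68.1]
ft_force: [1.0, -0.9, -0.1]
finger_gap: 19.6
```

```bash
cat >> h.py <<'E'
AR=frame(19.5); G0=np.array([505.35,273.48,102.66])
E
python3 - <<'E'
from h import *
g=G0+AR@[2,0,130];print(rel(),g,delta(g,toolR(19.5)),delta([450,10,325],toolR(0)))
E
```

```text
(array([ 16.82,   3.37, 103.25]), array([ 1.04, -0.47, -0.69]), 19.63, 22.7167) [445.71100603 252.36072459 216.24330249] ([0.4295, -0.2461, -0.0393], [-0.0065, 0.3574, -0.6275]) ([0.2064, -0.1102, -0.0877], [-0.007, 0.1882, -0.3322])
```

Request:
jog_arm(
  targets=[
    [0.02, -0.005, -0.02, 0, 0.02, -0.04, 0.85],
    [0.055, -0.02, -0.04, 0, 0.06, -0.1, 0.85],
    [0.09, -0.04, -0.055, -0.003, 0.1, -0.17, 0.85],
    [0.125, -0.06, -0.065, -0.005, 0.14, -0.24, 0.85],
    [0.16, -0.08, -0.075, -0.006, 0.18, -0.32, 0.85],
  ],
)

```text
time: 23.13
tool_pos: [463.8, -47.2, 330.4]
tcp_rot: [149.8, 0.2, 89.3]
ft_force: [0.9, 0.6, -0.4]
finger_gap: 19.7
```

Run:
```python
from h import *
g=G0+AR@[2,0,130];s=r.sense();print(s['tool_pos'],g,delta(g,toolR(19.5)))
```

```text
[463.82905377 -47.17337229 330.37587152] [445.71100603 252.36072459 216.24330249] ([0.2998, -0.0756, 0.0866], [0.003, 0.1805, -0.3028])
```

Request:
jog_arm(
  targets=[
    [0.035, -0.015, -0.01, 0, 0.03, -0.05, 0.85],
    [0.072, -0.03, -0.01, 0, 0.06, -0.1, 0.85],
    [0.11, -0.04, 0, 0, 0.1, -0.17, 0.85],
    [0.15, -0.05, 0.01, 0.003, 0.14, -0.24, 0.85],
    [0.188, -0.06, 0.02, 0.003, 0.18, -0.3, 0.85],
  ],
)

```text
time: 23.55
tool_pos: [430.8, 140.0, 282.7]
tcp_rot: [150.3, -0.0, 109.4]
ft_force: [0.9, 0.4, -0.1]
finger_gap: 19.4
```

Run:
```python
from h import *
g=G0+AR@[2,0,130];s=r.sense();print(s['tool_pos'],g,delta(g,toolR(19.5)))
```

```text
[430.7965622  139.96037773 282.74314103] [445.71100603 252.36072459 216.24330249] ([0.101, 0.0117, 0.0833], [-0.0049, 0.0004, -0.0014])
```

Request:
jog_arm(
  targets=[
    [0.03, 0.003, 0.02, -0.005, 0, 0, 0.85],
    [0.06, 0.006, 0.04, -0.005, 0, 0, 0.85],
    [0.08, 0.01, 0.06, -0.005, 0, 0, 0.85],
    [0.085, 0.01, 0.07, -0.005, 0, 0, 0.85],
    [0.085, 0.01, 0.07, -0.005, 0, 0, 0.85],
  ],
)

```text
time: 23.97
tool_pos: [442.5, 234.1, 223.6]
tcp_rot: [150.3, 0.0, 109.4]
ft_force: [-0.1, -0.6, -2.0]
finger_gap: 20.1
```

Request:
jog_arm(
  targets=[
    [0, 0, 0, 0, 0, 0, 0.85],
    [0, 0, 0, 0, 0, 0, 0.85],
    [0, 0, 0, 0, 0, 0, 0.85],
  ],
)

```text
time: 24.22
tool_pos: [445.4, 232.1, 229.6]
tcp_rot: [149.8, -0.0, 109.1]
ft_force: [-0.1, 0.5, -0.5]
finger_gap: 19.6
```

Run:
```python
from h import *
g=G0+AR@[1.5,0,100];s=r.sense();print(s['tool_pos'],AR.T@(s['tool_pos']-G0),delta(g,toolR(19.5)))
```

```text
[445.39660166 232.14465991 229.56368019] [  2.55935886 -18.95155101 145.05810131] ([0.0191, -0.0013, 0.045], [0.0033, 0.0031, -0.0061])
```

Request:
jog_arm(
  targets=[
    [0.01, 0, 0.015, 0.003, 0.003, -0.005, 0.85],
    [0.019, -0.001, 0.03, 0.003, 0.003, -0.005, 0.85],
    [0.019, -0.001, 0.045, 0.003, 0.003, -0.005, 0.85],
    [0.019, -0.001, 0.055, 0.003, 0.003, -0.005, 0.85],
    [0.019, -0.001, 0.055, 0.003, 0.003, -0.005, 0.85],
  ],
)

```text
time: 24.63
tool_pos: [463.9, 258.6, 178.9]
tcp_rot: [150.2, -0.0, 109.4]
ft_force: [-1.0, 0.0, -1.5]
finger_gap: 19.7
```

Request:
jog_arm(
  targets=[
    [0, 0, 0, 0, 0, 0, 0.85],
    [0, 0, 0, 0, 0, 0, 0.85],
    [0, 0, 0, 0, 0, 0, 0.85],
  ],
)

```text
time: 24.88
tool_pos: [464.5, 259.6, 182.0]
tcp_rot: [149.9, -0.0, 109.5]
ft_force: [-0.6, -0.9, -1.8]
finger_gap: 19.7
```

Run:
```python
from crop import *
g=G0+AR@[1.5,0,40];s=r.sense();print(s['tool_pos'],AR.T@(s['tool_pos']-G0),delta(g,toolR(19.5)))
o=crops("ret1",{"side":(180,160,120,140)})
```

```text
[464.53506985 259.57831903 182.0453847 ] [ 2.3545933   0.52000237 90.30692138] ([-0.0005, -0.0009, 0.0503], [0.0012, -0.0006, -0.0007])
```

View pics/ret1_side.png

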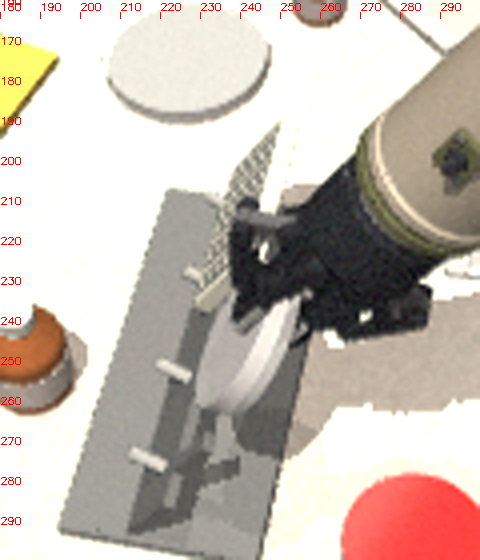

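Dish is above its place (dish around (242,245), rods at (222,251) and (217,274)). Lowering.

Request:
jog_arm(
  targets=[
    [0, 0, 0.012, 0, 0, 0, 0.85],
    [0, 0, 0.026, 0, 0, 0, 0.85],
    [0, 0, 0.042, 0, 0, 0, 0.85],
    [0, 0, 0.056, 0, 0, 0, 0.85],
    [0, 0, 0.062, 0, 0, 0, 0.85],
  ],
)

```text
time: 25.35
tool_pos: [493.0, 269.9, 125.6]
tcp_rot: [150.1, -0.0, 109.5]
ft_force: [-0.5, -0.2, -1.4]
finger_gap: 19.5
```

Request:
jog_arm(
  targets=[
    [0, 0, 0.002, 0, 0, 0, 0.85],
    [0, 0, 0.004, 0, 0, 0, 0.85],
    [0, 0, 0.006, 0, 0, 0, 0.85],
    [0, 0, 0.006, 0, 0, 0, 0.85],
  ],
)

```text
time: 25.68
tool_pos: [496.2, 271.3, 122.2]
tcp_rot: [150.0, -0.0, 109.5]
ft_force: [-0.6, 0.2, -0.8]
finger_gap: 19.4
```

```bash
cat >> h.py <<'E'
def relR():
    s=r.sense(); return (AR.T@(s['tool_pos']-G0)).round(2),(AR.T@s['ft_force']).round(2),round(s['finger_gap'],2),s['time'],s['tcp_rot'].round(2)
E
python3 - <<'E'
from h import *
print(relR())
E
```

```text
(array([ 1.64,  1.03, 21.6 ]), array([-0.81,  0.38, -0.43]), 19.4, 25.6833, array([ 1.5000e+02, -4.0000e-02,  1.0953e+02]))
```

Request:
jog_arm(
  targets=[
    [0, 0, 0.004, 0, 0, 0, 0.85],
    [-0.0005, 0, 0.008, 0, 0, 0, 0.85],
    [-0.001, 0, 0.012, 0, 0, 0, 0.85],
    [-0.001, 0, 0.015, 0, 0, 0, 0.85],
    [-0.001, 0, 0.017, 0, 0, 0, 0.85],
  ],
)

```text
time: 26.1
tool_pos: [504.2, 272.9, 106.1]
tcp_rot: [150.1, -0.0, 109.5]
ft_force: [0.3, -0.3, -1.0]
finger_gap: 19.7
```

Request:
jog_arm(
  targets=[
    [0, 0, 0, 0, 0, 0, 0.85],
    [0, 0, 0.001, 0, 0, 0, 0.85],
    [0, 0, 0.002, 0, 0, 0, 0.85],
    [0, 0, 0.002, 0, 0, 0, 0.85],
  ],
)

```text
time: 26.43
tool_pos: [505.2, 273.4, 105.0]
tcp_rot: [150.1, -0.0, 109.5]
ft_force: [0.1, -0.0, -1.5]
finger_gap: 19.8
```

Run:
```python
from h import *
print(relR())
```

```text
(array([ 1.01, -0.  ,  2.07]), array([-0.7 , -0.07, -1.36]), 19.83, 26.4333, array([ 1.5005e+02, -3.0000e-02,  1.0953e+02]))
```

Step down slowly until the rods carry it.

Request:
jog_arm(
  targets=[
    [0, 0, 0.0007, 0, 0, 0, 0.85],
    [0, 0, 0.0014, 0, 0, 0, 0.85],
    [0, 0, 0.002, 0, 0, 0, 0.85],
    [0, 0, 0.002, 0, 0, 0, 0.85],
  ],
)

```text
time: 26.77
tool_pos: [506.1, 273.8, 103.2]
tcp_rot: [150.1, -0.0, 109.5]
ft_force: [-0.1, 0.4, -0.4]
finger_gap: 19.8
```

Run:
```python
from h import *
print(relR())
```

```text
(array([ 1.01, -0.  ,  0.09]), array([-0.15,  0.43, -0.42]), 19.77, 26.7667, array([ 1.5005e+02, -3.0000e-02,  1.0953e+02]))
```

Request:
jog_arm(
  targets=[
    [0, 0, 0.0007, 0, 0, 0, 0.85],
    [0, 0, 0.0014, 0, 0, 0, 0.85],
    [0, 0, 0.0014, 0, 0, 0, 0.85],
  ],
)

```text
time: 27.02
tool_pos: [506.9, 274.0, 103.3]
tcp_rot: [150.0, -0.0, 109.5]
ft_force: [-14.3, -7.2, 15.8]
finger_gap: 19.8
```

Run:
```python
from h import *
print(relR())
```

```text
(array([ 1.72, -0.  , -0.3 ]), array([-5.86, -1.98, 21.59]), 19.77, 27.0167, array([ 1.5004e+02, -2.0000e-02,  1.0953e+02]))
```

Request:
jog_arm(
  targets=[
    [0, -0.0005, -0.0008, 0, 0, 0, 0.85],
    [0, -0.001, -0.0008, 0, 0, 0, 0.85],
    [0, -0.001, -0.0008, 0, 0, 0, 0.85],
  ],
)

```text
time: 27.27
tool_pos: [506.0, 273.7, 102.9]
tcp_rot: [150.0, -0.0, 109.5]
ft_force: [-3.0, -2.3, 3.8]
finger_gap: 19.5
```

Run:
```python
from h import *
print(relR())
```

```text
(array([ 0.69, -0.  , -0.12]), array([-1.21, -1.12,  5.12]), 19.54, 27.2667, array([ 1.4998e+02, -4.0000e-02,  1.0953e+02]))
```

Request:
jog_arm(
  targets=[
    [0, -0.0005, 0, 0, 0, 0, 0.75],
    [0, -0.0005, 0, 0, 0, 0, 0.73],
    [0, -0.0005, 0, 0, 0, 0, 0.7],
    [0, -0.0005, 0, 0, 0, 0, 0.65],
    [0, -0.0005, 0, 0, 0, 0, 0.6],
  ],
)

```text
time: 27.68
tool_pos: [505.1, 273.3, 101.8]
tcp_rot: [150.1, -0.0, 109.5]
ft_force: [-0.1, 0.5, 0.1]
finger_gap: 34.1
```

Request:
jog_arm(
  targets=[
    [0, 0, 0, 0, 0, 0, 0.5],
    [0, 0, 0, 0, 0, 0, 0.42],
    [0, 0, 0, 0, 0, 0, 0.42],
    [0, 0, 0, 0, 0, 0, 0.42],
  ],
)

```text
time: 28.02
tool_pos: [505.2, 273.4, 102.0]
tcp_rot: [150.1, -0.0, 109.5]
ft_force: [0.6, -1.0, 0.4]
finger_gap: 49.5
```

Run:
```python
from crop import *
print(relR())
o=crops("ret2",{"side":(180,160,120,140)})
```

```text
(array([-0.52, -0.04, -0.47]), array([ 0.4, -1.1,  0.2]), 49.52, 28.0167, array([ 1.5006e+02, -3.0000e-02,  1.0953e+02]))
```

View pics/ret2_side.png

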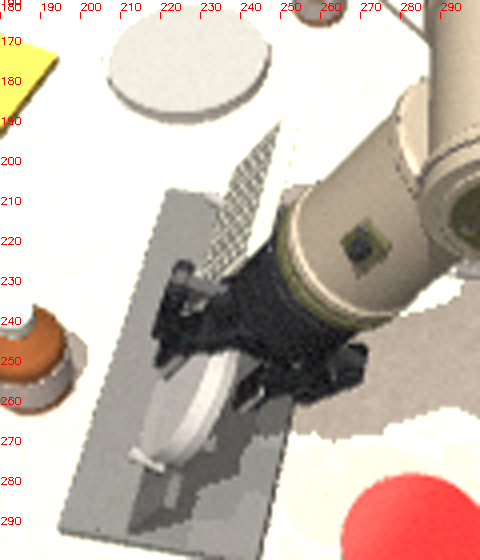

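Dish sits on the rods (around (225,262)) and the fingers are open and clear. Withdrawing up the slope.

Request:
jog_arm(
  targets=[
    [0, 0, -0.01, 0, 0, 0, 0.42],
    [0, 0, -0.025, 0, 0, 0, 0.42],
    [0, 0, -0.045, 0, 0, 0, 0.42],
    [0, 0, -0.07, 0, 0, 0, 0.42],
    [0, 0, -0.1, 0, 0, 0, 0.42],
  ],
)

```text
time: 28.48
tool_pos: [456.9, 256.0, 187.8]
tcp_rot: [150.2, -0.0, 109.5]
ft_force: [0.5, 0.1, 1.1]
finger_gap: 49.9
```

Request:
jog_arm(
  targets=[
    [0, 0, -0.03, 0, 0, 0, 0.42],
    [0, 0, -0.06, 0, 0, 0, 0.42],
    [0, 0, -0.08, 0, 0, 0, 0.42],
    [0, 0, -0.08, 0, 0, 0, 0.42],
    [0, 0, -0.08, 0, 0, 0, 0.42],
  ],
)

```text
time: 28.9
tool_pos: [421.1, 243.7, 259.9]
tcp_rot: [149.8, -0.1, 109.5]
ft_force: [-0.5, 0.1, -0.1]
finger_gap: 49.3
```

Run:
```python
from crop import *
print(relR())
o=crops("ret3",{"side":(190,160,100,140),"top":(160,130,120,90)})
a=cv2.imread("pics/side0.png").astype(int); b=o["side"]["pixels"][:,:,::-1].astype(int)
d=np.abs(a-b).max(2)[236:280,206:244]; print("dish region diff",d.mean(),(d>30).sum(), "plate", np.abs(a-b).max(2)[190:232,225:250].mean())
```

```text
(array([1.1900e+00, 2.0000e-02, 1.8089e+02]), array([-0.41,  0.21,  0.13]), 49.26, 28.9, array([ 1.4983e+02, -6.0000e-02,  1.0955e+02]))
dish region diff 10.717703349282298 2 plate 12.755238095238095
```

View pics/ret3_side.png

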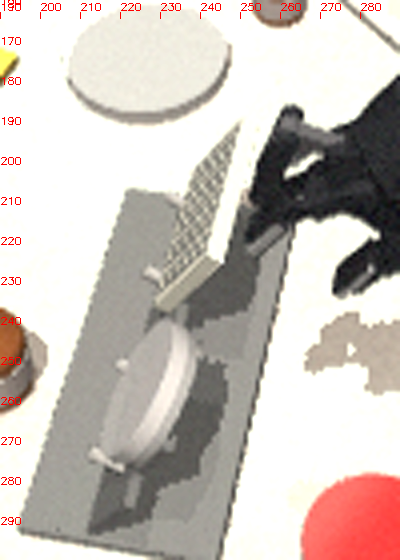

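View pics/ret3_top.png

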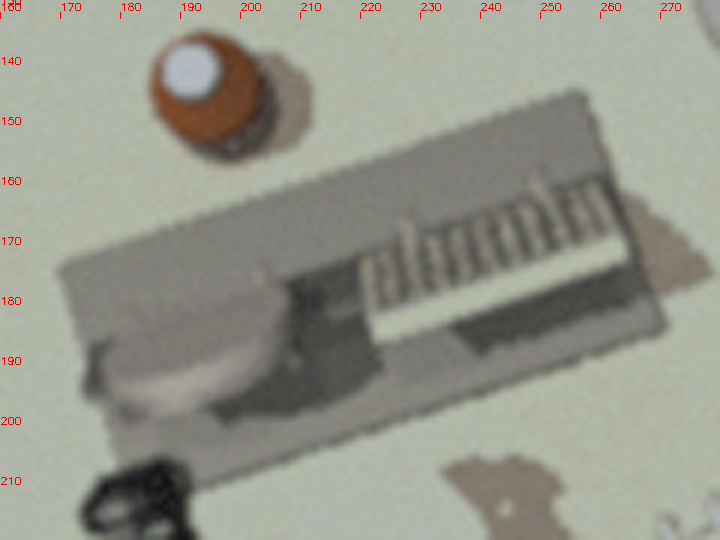

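Run:
```python
from h import *
print(r.sense()['time']); print(r.hand_in())
```

```text
29.0
the job is handed in; nothing more can be done
None
```

The dish was taken out of the rack, held in the nest on the viewing stand and put back in its own place. I handed the job in at 29.0 s of the 72 s allowed. The hand-in reports no verdict, so the points below are my own checks.

**Viewing stand:**
- I held the dish still in the nest twice, each time for about 3 s.
- It pressed about 5 N towards the panel. The force along the slope from the pins was about 7 N in the first hold and 11 N in the second, with almost no sideways force.
- Between the holds I pushed about 1 mm to each side. The tool moved only 0.2 mm and met about 4 N each way, so both pins were touching.
- The highest forces I read were about 20 N on the stand pins and 22 N on the rack rods, each for under half a second. The limit on the stand is 30 N.

**Return to the rack:** the dish met the rods within about 0.3 mm of its original height. In the last side picture only 2 pixels around the dish differ clearly from the starting picture. In the last pictures the plate and the bottle by the rack look unmoved. The fingers are open and about 180 mm up the slope, touching nothing.

**Checks that disagreed:**
- **Panel contact:** while the dish pressed on the panel alone, the force pointed about 25 degrees down-slope of the panel's normal. I put this down to friction. The contact also came about 3 mm from where I had placed the panel by camera.
- **Height in the nest:** if the rack centre is exactly 85 mm up, the dish sat about 12 mm below the viewing mark, right at the limit. The pictures put the rack centre nearer 88–89 mm, which gives about 8 mm below, the lowest setting stated for the pins. I could not settle which is right.

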